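# Gang the jaw blanks in the loading fixture

### The arm

A 6-joint arm with a two-finger parallel gripper is mounted at the origin on the work surface. World frame = base frame: x ahead of the robot, y to its left, z up, the work surface at z = 0. Lengths are in mm, angles in degrees, forces in N, time in s.
With the tool pointing down it reaches from about 300 to 850 mm from the base axis. Payload 4.2 kg.
Tool frame: the origin (TCP) lies between the finger pads; the fingertips stand 8 mm ahead of it and the grasp point (between the pads) lies 11 mm behind it; x points along the fingers, y is the direction in which the jaws open and shut, and the axes are right-handed (so a half turn about x gives the same grasp; the last joint's range is limited). The gripper opens to 91 mm and grips with 3 to 60 N. Pads are 32 mm wide; open, the fingers measure 118 mm over their backs; the gripper's body (76 mm by 178 mm) begins 60 mm behind the grasp point.
Start: joints at [-69.786, 18.312, 89.639, -0, 72.044, -1.146], TCP at [209.433, -535.519, 221.976] pointing down, gripper open.
Joint ranges: [-177.97, 177.97], [-48.28, 115.42], [12.27, 149.76], [-77.06, 257.06], [2.81, 150.46], [-146.56, 146.56]. Speed limits (degrees/s): [147.25, 147.25, 180, 180, 180, 180].

### API

Orientations are given as [roll, pitch, yaw] about the fixed x, y, z axes, in that order (R = Rz(yaw) Ry(pitch) Rx(roll)).
In Python, from workcell import env gives the robot as it stands.
- The arm moves only by the tool arm_command, never from a script. Its arguments are lists of equal length, an entry for each row: "slide": the shift along the tool's x, y, z in cm, a list of three; "turn": the turn, a rotation vector about the tool's x, y, z in rad, a list of three; "grip": the closure in counts, from 0 (fully open) to 255 (shut). A call has 1 to 20 rows; each row is the pose to reach, as a shift and turn from the pose commanded when the call began, along the tool's axes at that moment; what a row does not reach only later rows make up. A row lasts 1/12 s, in which the tool goes at most 41.7 mm and 7.16 degrees, less where a joint would pass 70% of its speed; a pose out of reach is approached as far as the arm can. A call with a gripper value outside its range is refused whole. The fingers move at their own pace and stop on an object; "newtons" is the grip in N (left out, the last holds). Time passes only in rows, so rows that repeat a pose let the fingers close. It gives the time, the measured TCP pose, the force and the opening at its end, in the units of the state.
- env.state(): the state, without advancing time (a new reading comes with each control period).
- env.grab_frame(name): name is "scene" or "top" or "wrist"; returns (picture, depth): 384x512x3 uint8, red, green, blue; 384x512 float32, mm along the optical axis (not along the pixel's ray), 0 where there is no reading.
- env.calibration(name): a dict with "K" (3x3 intrinsics, pixels), "k1" (the pictures are not rectified: a ray, as slopes to the right and down, at radius r is drawn at 1 + k1 r^2 times it, then the intrinsics apply), "camera_from_world" (4x4, takes a point from world to camera coordinates); the wrist camera has in their place "T_tool_cam" (4x4, takes a point from camera to tool coordinates, whose origin is the TCP and whose axes are the tool frame's). Camera axes: x right, y up, looking along -z (the intrinsics and any distortion apply to the point x, -y, -z); pixel columns grow to the right and rows downward; lengths in mm; the calibration is good to about 2 mm. A picture is of the moment at which its call begins: read the wrist's pose just before it. calibration takes no time and is no camera call.
- env.job_done(): hands the job in, once; it reports no verdict.
Trained networks look in the newest picture that a camera, given by its name, has taken for a name from the list of things; names that differ only in an ending like _2 or _b are one class to them, and where a whole thing is asked for, a point or a joint stands for the part that bears it (a point fixed in the world has none). Each returns a list of dicts, best first, with "p" (0 to 1); they miss things now and then, are a little off and sometimes report something else, mostly with a low value. They report only what shows in the picture. A call takes as long as a camera call. They do not tell look-alikes from the thing itself.
- env.search_frame(camera, label): "point" ([x, y, z] in mm, in world coordinates, good to about 4 mm: the middle of the surface that is visible of it).
The state is a dict: "time_s": time; "qpos": joint angles; "qvel": joint speeds; "effort": joint torques, N m; "ee_pos": TCP position; "ee_rot": TCP orientation; "force": force on the tool from outside, world axes, zero at the start; "torque": the same for the moment, N m; "gripper_width": finger opening in mm.
Only numpy, scipy, OpenCV 4.12 (cv2) and the standard library are available. Lean on these libraries where they do the work, as an engineer would, in place of code of your own. Each camera call takes 0.05 s, during which the arm holds its last target.

### The job

Set up the stepped aluminium jaw blanks for milling: draw the clamp slide back to make room, then lay every blank on the bench end to end on the fixture plate, flat and against the fence, each with its stepped end pointing away from the end stop, the first tight against the stop and each next one butted against its neighbour with no gap. Then bring the slide up against the last blank so that the row is closed, let go, and leave the other things on the bench where they are.

Things in the scene. Friction and masses are not known exactly. Their poses are not given: they have to be found in the camera images.
- fixture: Loading fixture fixed to the bench: dark steel plate, 8 mm thick, x -55 to 40 mm, y -230 to 230 mm. A steel fence 16 mm thick, 12 mm high above the plate, runs along its far (+x) edge; a steel end stop, 30 mm high above the plate, stands across its +y end. Origin on the underside at the middle of its length; x across the row towards the fence, y along the row towards the stop.
- corner (a point): The inner corner of the fixture, on the plate's top, where the fence's face meets the end stop's face; axes as the fixture's. The row of blanks lies along the fence from here towards -y, on the fence's -x side; there is room for five blanks when the slide is fully back.
- slide (a joint): Clamp slide of the fixture: a grey block 36 wide x 30 long (along the row) x 27 mm high that runs along the plate beside the fence and stays where it is left (about 3 N to move). Value: gap in m between the end stop's face and the slide's jaw face, 0 to 0.395 (fully back).
- jaw_face (a point): The middle of the jaw face of the slide (the face towards the end stop) at plate height, 18 mm from the fence; axes as the fixture's. The slide lies on its -y side.
- knob (a point): The grip point of the black upright knob on the slide, 20 x 20 mm square, from 28 to 70 mm above the plate's top; this point is 55 mm above the plate, on the knob's axis; axes as the fixture's.
- blank1: Stepped aluminium jaw blank 72 (x) x 36 (y) x 40 mm high, 0.25 kg. The last 22 mm at its +x end are a step only 20 mm high; the rest (x -36 to 14 mm) is full height with two dark screw holes on top. Origin: centre of the 72 x 36 underside. Four or five such blanks, all alike, lie upright on the bench; absent ones read None.
- blank2: Stepped aluminium jaw blank 72 (x) x 36 (y) x 40 mm high, 0.25 kg. The last 22 mm at its +x end are a step only 20 mm high; the rest (x -36 to 14 mm) is full height with two dark screw holes on top. Origin: centre of the 72 x 36 underside. Like blank1; may be absent.
- blank3: Stepped aluminium jaw blank 72 (x) x 36 (y) x 40 mm high, 0.25 kg. The last 22 mm at its +x end are a step only 20 mm high; the rest (x -36 to 14 mm) is full height with two dark screw holes on top. Origin: centre of the 72 x 36 underside. Like blank1; may be absent.
- blank4: Stepped aluminium jaw blank 72 (x) x 36 (y) x 40 mm high, 0.25 kg. The last 22 mm at its +x end are a step only 20 mm high; the rest (x -36 to 14 mm) is full height with two dark screw holes on top. Origin: centre of the 72 x 36 underside. Like blank1; may be absent.
- blank5: Stepped aluminium jaw blank 72 (x) x 36 (y) x 40 mm high, 0.25 kg. The last 22 mm at its +x end are a step only 20 mm high; the rest (x -36 to 14 mm) is full height with two dark screw holes on top. Origin: centre of the 72 x 36 underside. Like blank1; may be absent.
- can: Closed metal can with a paper label, 72 mm across, 115 mm high, upright; origin at the centre of its base. Leave alone.
- bin: Yellow open plastic bin 170 x 110 x 75 mm; origin at the centre of its underside. Leave alone.
- driver: Screwdriver lying on the bench. Leave alone.
There are look-alikes about, which are no part of the job. Leave any blue or brown look-alike of the blank4 alone.

How it is judged (in metres and radians):
On the way:
1. the clamp slide has been drawn back far enough for a row of blanks (value of joint slide above 0.285 m), for 0.1 s.
At the end, for the whole second after the job is handed in: Every blank present lies flat on the plate, within 3.5 mm of the fence and 0.04 rad parallel to it, step away from the stop; the first within 3 mm of the stop, each other within 3 mm of its neighbour, the slide within 3 mm of the last; all at rest (z of blank1 in the frame of corner between -0.003 and 0.004 m and x of blank1 in the frame of corner between -0.0215 and -0.0155 m and angle between the x axis of each of blank1, blank2, blank3, blank4, blank5 and the y axis of fixture, either way round below 0.04 rad and angle between each of blank1, blank2, blank3, blank4, blank5's own z axis and vertical below 0.05 rad and x of corner in the frame of blank1 below -0.02 m and linear speed of each of blank1, blank2, blank3, blank4, blank5 below 0.01 m/s and (y of blank1 in the frame of corner above -0.039 m or (x of blank2 in the frame of blank1 between -0.075 and -0.068 m and y of blank2 in the frame of blank1 between -0.006 and 0.006 m) or (x of blank3 in the frame of blank1 between -0.075 and -0.068 m and y of blank3 in the frame of blank1 between -0.006 and 0.006 m) or (x of blank4 in the frame of blank1 between -0.075 and -0.068 m and y of blank4 in the frame of blank1 between -0.006 and 0.006 m) or (x of blank5 in the frame of blank1 between -0.075 and -0.068 m and y of blank5 in the frame of blank1 between -0.006 and 0.006 m)) and z of blank2 in the frame of corner between -0.003 and 0.004 m and x of blank2 in the frame of corner between -0.0215 and -0.0155 m and x of corner in the frame of blank2 below -0.02 m and (y of blank2 in the frame of corner above -0.039 m or (x of blank1 in the frame of blank2 between -0.075 and -0.068 m and y of blank1 in the frame of blank2 between -0.006 and 0.006 m) or (x of blank3 in the frame of blank2 between -0.075 and -0.068 m and y of blank3 in the frame of blank2 between -0.006 and 0.006 m) or (x of blank4 in the frame of blank2 between -0.075 and -0.068 m and y of blank4 in the frame of blank2 between -0.006 and 0.006 m) or (x of blank5 in the frame of blank2 between -0.075 and -0.068 m and y of blank5 in the frame of blank2 between -0.006 and 0.006 m)) and z of blank3 in the frame of corner between -0.003 and 0.004 m and x of blank3 in the frame of corner between -0.0215 and -0.0155 m and x of corner in the frame of blank3 below -0.02 m and (y of blank3 in the frame of corner above -0.039 m or (x of blank1 in the frame of blank3 between -0.075 and -0.068 m and y of blank1 in the frame of blank3 between -0.006 and 0.006 m) or (x of blank2 in the frame of blank3 between -0.075 and -0.068 m and y of blank2 in the frame of blank3 between -0.006 and 0.006 m) or (x of blank4 in the frame of blank3 between -0.075 and -0.068 m and y of blank4 in the frame of blank3 between -0.006 and 0.006 m) or (x of blank5 in the frame of blank3 between -0.075 and -0.068 m and y of blank5 in the frame of blank3 between -0.006 and 0.006 m)) and z of blank4 in the frame of corner between -0.003 and 0.004 m and x of blank4 in the frame of corner between -0.0215 and -0.0155 m and x of corner in the frame of blank4 below -0.02 m and (y of blank4 in the frame of corner above -0.039 m or (x of blank1 in the frame of blank4 between -0.075 and -0.068 m and y of blank1 in the frame of blank4 between -0.006 and 0.006 m) or (x of blank2 in the frame of blank4 between -0.075 and -0.068 m and y of blank2 in the frame of blank4 between -0.006 and 0.006 m) or (x of blank3 in the frame of blank4 between -0.075 and -0.068 m and y of blank3 in the frame of blank4 between -0.006 and 0.006 m) or (x of blank5 in the frame of blank4 between -0.075 and -0.068 m and y of blank5 in the frame of blank4 between -0.006 and 0.006 m)) and z of blank5 in the frame of corner between -0.003 and 0.004 m and x of blank5 in the frame of corner between -0.0215 and -0.0155 m and x of corner in the frame of blank5 below -0.02 m and (y of blank5 in the frame of corner above -0.039 m or (x of blank1 in the frame of blank5 between -0.075 and -0.068 m and y of blank1 in the frame of blank5 between -0.006 and 0.006 m) or (x of blank2 in the frame of blank5 between -0.075 and -0.068 m and y of blank2 in the frame of blank5 between -0.006 and 0.006 m) or (x of blank3 in the frame of blank5 between -0.075 and -0.068 m and y of blank3 in the frame of blank5 between -0.006 and 0.006 m) or (x of blank4 in the frame of blank5 between -0.075 and -0.068 m and y of blank4 in the frame of blank5 between -0.006 and 0.006 m)) and ((x of jaw_face in the frame of blank1 between 0.032 and 0.039 m and y of jaw_face in the frame of blank1 between -0.02 and 0.02 m) or (x of jaw_face in the frame of blank2 between 0.032 and 0.039 m and y of jaw_face in the frame of blank2 between -0.02 and 0.02 m) or (x of jaw_face in the frame of blank3 between 0.032 and 0.039 m and y of jaw_face in the frame of blank3 between -0.02 and 0.02 m) or (x of jaw_face in the frame of blank4 between 0.032 and 0.039 m and y of jaw_face in the frame of blank4 between -0.02 and 0.02 m) or (x of jaw_face in the frame of blank5 between 0.032 and 0.039 m and y of jaw_face in the frame of blank5 between -0.02 and 0.02 m))); the robot touches nothing.
It fails at once if the can is pushed or knocked out of its place (more than 30 mm) (distance of can from where it was at the start of the episode above 0.03 m).
It fails at once if the yellow bin is pushed or knocked out of its place (more than 30 mm) (distance of bin from where it was at the start of the episode above 0.03 m).
It fails at once if the screwdriver is pushed or knocked out of its place (more than 30 mm) (distance of driver from where it was at the start of the episode above 0.03 m).
Of blank1, blank2, blank3, blank4, blank5 only 4 to 5 are there at a start; the rules pass over those that are not, and their reading is None.
At some moment in a run one of blank1, blank2, blank3, blank4, blank5 may be knocked a few centimetres aside while the robot is not near it.
It also fails if it takes over 210 s, if anything falls off the work surface, if the arm or the gripper's body presses on something with over 40 N, if the wrist force passes 120 N, or if a joint passes its speed limit or range.

## Working session

There is one attempt and no reset: what is moved stays moved. The work goes in short steps, Python scripts to look and compute and a tool call to move; the robot and the scene stay as the last step left them, time stands still between calls to the robot, and variables do not carry over. Pictures are saved under pics/ and viewed, and the job is handed in when it is done.

Besides the shell and the picture viewer there is one more tool, called after ">>>" as name(argument=value, ...) on one line, values as JSON. arm_command: Moves the arm, as the interface text tells. Its arguments: {"type":"object","properties":{"slide":{"type":"array","items":{"type":"array","items":{"type":"number"}}},"turn":{"type":"array","items":{"type":"array","items":{"type":"number"}}},"grip":{"type":"array","items":{"type":"number"}},"newtons":{"type":"number"}},"required":["slide","turn","grip"]}

```bash
mkdir -p pics; ls; cat > h.py <<'E'
import numpy as np, cv2
from workcell import env
from scipy.spatial.transform import Rotation as R
def save(img,name): cv2.imwrite('pics/'+name,cv2.cvtColor(np.ascontiguousarray(img),cv2.COLOR_RGB2BGR))
def cfw(name,st=None):
    c=env.calibration(name)
    if 'camera_from_world' in c: return c,np.array(c['camera_from_world'])
    T=np.eye(4);T[:3,:3]=R.from_euler('xyz',st['ee_rot'],degrees=True).as_matrix();T[:3,3]=st['ee_pos']
    return c,np.linalg.inv(T@np.array(c['T_tool_cam']))
def grid(depth,c,M):
    K=np.array(c['K']);h,w=depth.shape
    u,v=np.meshgrid(np.arange(w),np.arange(h))
    pts=np.stack([u,v],-1).reshape(-1,1,2).astype(float)
    n=cv2.undistortPoints(pts,K,np.array([c['k1'],0,0,0,0.])).reshape(h,w,2)
    d=depth[...,None]
    P=np.concatenate([n[...,:1]*d,-n[...,1:]*d,-d],-1)
    Mi=np.linalg.inv(M)
    W=P@Mi[:3,:3].T+Mi[:3,3]; W[depth<=0]=np.nan
    return W
def look(name,fn=None):
    st=env.state(); img,dep=env.grab_frame(name)
    c,M=cfw(name,st)
    if fn: save(img,fn)
    return img,grid(dep.astype(float),c,M),c,M
def proj(p,c,M):
    p=np.atleast_2d(p);q=p@M[:3,:3].T+M[:3,3]
    x=q[:,0]/-q[:,2];y=-q[:,1]/-q[:,2];r=x*x+y*y;f=1+c['k1']*r
    K=np.array(c['K']);return np.stack([K[0,0]*x*f+K[0,2],K[1,1]*y*f+K[1,2]],1)
E
python3 - <<'E'
from h import *
print(env.state())
for n in ('scene','top'):
    i,W,c,M=look(n,f'a_{n}.png'); np.save(f'{n}0.npy',W); np.save(f'{n}0i.npy',i); print(n,c['K'],c['k1'],np.linalg.inv(M)[:3,3])
print(env.calibration('wrist'))
E
```

```text
pics
{'time_s': 0.0, 'qpos': array([-6.97866167e+01,  1.83525742e+01,  8.97073926e+01, -4.78397903e-05,
        7.20419702e+01, -1.14575372e+00]), 'qvel': array([ 0.07704647, -0.04865842,  0.01112103,  0.06236315, -0.05730748,
       -0.09092267]), 'effort': array([ 1.16596955e-03, -4.12451684e+01, -2.31973171e+01,  7.27952574e-02,
        4.57403704e-02, -1.53863912e-04]), 'ee_pos': array([ 209.2554667 , -535.04735291,  221.10421619]), 'ee_rot': array([-91.12018914,  89.89806301, 110.23896264]), 'force': array([ 0.94818165, -0.24649917, -0.73363775]), 'torque': array([ 0.00586089, -0.00835739, -0.02379706]), 'gripper_width': 91.0189097085666}
scene [[421.85231873   0.         256.04071721]
 [  0.         421.85231873 190.67979618]
 [  0.           0.           1.        ]] 0.002244988670927369 [1278.46988446  721.3720886  1032.73644027]
top [[482.38554153   0.         253.46895213]
 [  0.         482.38554153 199.93443466]
 [  0.           0.           1.        ]] -0.17688950592947814 [ 275.06189906   -8.51092306 1538.89413981]
{'K': array([[269.07316035,   0.        , 253.81509873],
       [  0.        , 269.07316035, 194.55699091],
       [  0.        ,   0.        ,   1.        ]]), 'k1': -0.03348129309950335, 'T_tool_cam': array([[ 4.88357656e-04,  2.74128866e-01, -9.61692844e-01,
        -1.63508842e+02],
       [ 9.99999719e-01, -6.80317610e-04,  3.13886940e-04,
        -5.19563292e-01],
       [-5.68211106e-04, -9.61692727e-01, -2.74129122e-01,
        -7.92617420e+01],
       [ 0.00000000e+00,  0.00000000e+00,  0.00000000e+00,
         1.00000000e+00]])}
```

View pics/a_top.png

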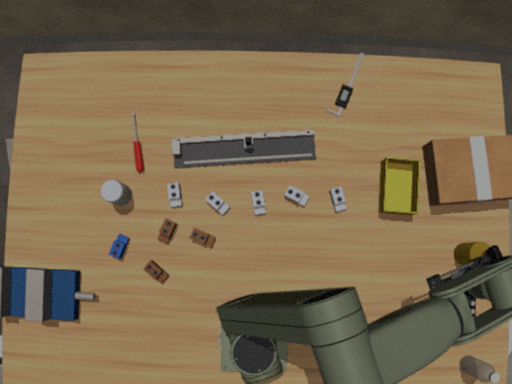

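View pics/a_scene.png

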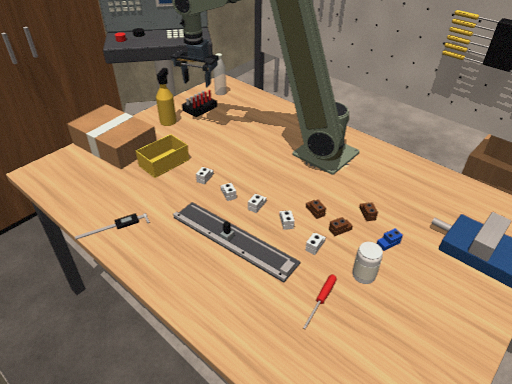

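Aluminium candidates in top view: (174,195), (217,203), (258,202), (297,195), (338,199). The look-alikes are brown at (168,231), (203,238), (157,271) and blue at (120,247). Checking in a close crop.

```bash
python3 - <<'E'
from h import *
i=np.load('top0i.npy');W=np.load('top0.npy')
save(cv2.resize(i[115:225,160:350+10],None,fx=4,fy=4,interpolation=cv2.INTER_CUBIC),'crop1.png')
for (u,v) in [(174,195),(217,203),(258,202),(297,195),(338,199),(248,140),(160,100)]: print(u,v,W[v,u])
for l in ('blank1','fixture','slide','knob','jaw_face','can','bin','driver'):
    print(l,[(np.round(d['point']),round(d['p'],2)) for d in env.search_frame('top',l)])
E
```

```text
174 195 [447.56570069 262.57795676  43.29689327]
217 203 [425.27841555 125.85953363  45.35204318]
258 202 [431.27579961  -1.87348989  46.3861071 ]
297 195 [ 456.20536457 -123.03874372   44.86702762]
338 199 [ 447.22340653 -252.66967495   39.72797453]
248 140 [620.6897129   33.4737855   76.26109211]
160 100 [772.99580221 334.81618144  -6.16658164]
blank1 [(array([322., 169.,  38.]), 0.85), (array([283., 430.,  40.]), 0.79), (array([424., 126.,  40.]), 0.74), (array([ 451., -255.,   38.]), 0.63), (array([ 454., -122.,   40.]), 0.6), (array([208., 312.,  39.]), 0.57), (array([335., 285.,  40.]), 0.56), (array([429.,  -1.,  43.]), 0.52), (array([453., 265.,  40.]), 0.5)]
fixture [(array([608.,  49.,  11.]), 0.8)]
slide [(array([613.,  33.,  33.]), 0.58), (array([425., 128.,  38.]), 0.23)]
knob [(array([612.,  34.,  35.]), 0.57)]
jaw_face [(array([611.,  29.,  37.]), 0.6), (array([445., 433., 112.]), 0.15)]
can [(array([443., 430., 114.]), 0.91)]
bin []
driver [(array([584., 395.,  22.]), 0.73)]
```

View pics/crop1.png

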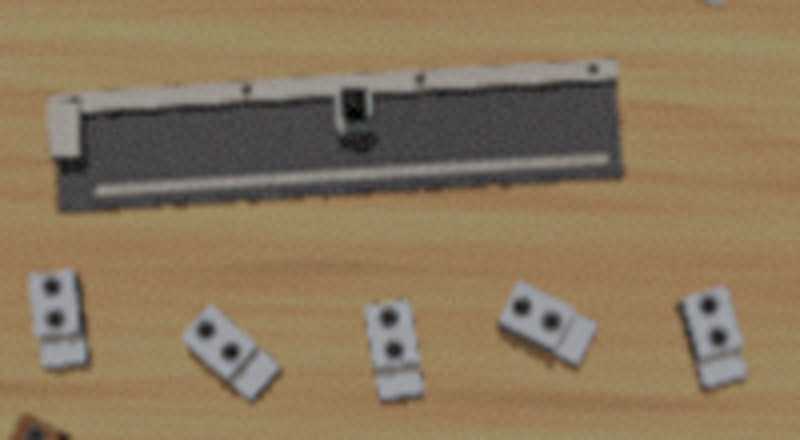

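```bash
cat >> h.py <<'E'
def plan(xyz,jaw,flip=None):
    """jaw: world angle deg of tool y (mod 180 unless flip given)"""
    st=env.state();Rc=R.from_euler('xyz',st['ee_rot'],degrees=True)
    best=None
    for a in ([jaw,jaw+180] if flip is None else [jaw]):
        t=np.radians(a);y=np.array([np.cos(t),np.sin(t),0]);x=np.array([0,0,-1.])
        Rt=R.from_matrix(np.stack([x,y,np.cross(x,y)],1))
        rv=(Rc.inv()*Rt).as_rotvec()
        if best is None or np.linalg.norm(rv)<np.linalg.norm(best[1]): best=(a,rv)
    d=Rc.inv().apply(np.array(xyz)-st['ee_pos'])/10
    n=max(np.linalg.norm(d)*10/41.7,np.degrees(np.linalg.norm(best[1]))/7.16)
    print('slide',np.round(d,2),'turn',np.round(best[1],3),'rows>=%.1f'%n,'jaw',best[0],'j6 %.0f'%st['qpos'][5])
E
python3 - <<'E'
from h import *
st=env.state();print(np.round(R.from_euler('xyz',st['ee_rot'],degrees=True).as_matrix(),2))
W=np.load('top0.npy');i=np.load('top0i.npy')
# fixture rough yaw
m=(W[...,0]>540)&(W[...,0]<680)&(abs(W[...,1]-40)<260)&(i.max(2)<95)
p=W[m][:,:2];print(m.sum());print(cv2.minAreaRect(p.astype(np.float32)))
q=np.linalg.eigh(np.cov(p.T));print(q, p.mean(0))
plan([560,60,330],0); plan([560,60,330],90)
E
```

```text
[[ 0.    0.36 -0.93]
 [-0.   -0.93 -0.36]
 [-1.    0.    0.  ]]
3011
((604.2539672851562, 48.42875671386719), (90.64934539794922, 458.1598205566406), 4.848553657531738)
EighResult(eigenvalues=array([  539.92605011, 17048.37685419]), eigenvectors=array([[-0.99562905, -0.0933959 ],
       [-0.0933959 ,  0.99562905]])) [603.28782734  43.23340853]
slide [-10.81 -42.69 -54.34] turn [-1.198  0.    -0.   ] rows>=16.8 jaw 0 j6 -1
slide [-10.81 -42.69 -54.34] turn [ 0.373  0.    -0.   ] rows>=16.8 jaw 270 j6 -1
```

```bash
python3 - <<'E'
from h import *
plan([540,40,330],5)
E
```

```text
slide [-10.81 -41.56 -51.75] turn [-1.285  0.    -0.   ] rows>=16.1 jaw 5 j6 -1
```

>>> arm_command(slide=[[-10.8,-41.6,-51.8],[-10.8,-41.6,-51.8],[-10.8,-41.6,-51.8],[-10.8,-41.6,-51.8],[-10.8,-41.6,-51.8],[-10.8,-41.6,-51.8],[-10.8,-41.6,-51.8],[-10.8,-41.6,-51.8],[-10.8,-41.6,-51.8],[-10.8,-41.6,-51.8],[-10.8,-41.6,-51.8],[-10.8,-41.6,-51.8],[-10.8,-41.6,-51.8],[-10.8,-41.6,-51.8],[-10.8,-41.6,-51.8],[-10.8,-41.6,-51.8],[-10.8,-41.6,-51.8],[-10.8,-41.6,-51.8],[-10.8,-41.6,-51.8],[-10.8,-41.6,-51.8]], turn=[[-1.285,0,0],[-1.285,0,0],[-1.285,0,0],[-1.285,0,0],[-1.285,0,0],[-1.285,0,0],[-1.285,0,0],[-1.285,0,0],[-1.285,0,0],[-1.285,0,0],[-1.285,0,0],[-1.285,0,0],[-1.285,0,0],[-1.285,0,0],[-1.285,0,0],[-1.285,0,0],[-1.285,0,0],[-1.285,0,0],[-1.285,0,0],[-1.285,0,0]], grip=[0,0,0,0,0,0,0,0,0,0,0,0,0,0,0,0,0,0,0,0])

```text
time_s: 2.17
ee_pos: [539.5, 39.3, 329.7]
ee_rot: [-51.8, 89.9, -136.9]
force: [0.1, -0.5, 1.7]
gripper_width: 91.4
```

```bash
python3 - <<'E'
from h import *
st=env.state();print(st['time_s'],st['ee_pos'],st['qpos'],st['force'])
i,W,c,M=look('wrist','w1.png'); np.save('w1.npy',W);np.save('w1i.npy',i)
E
```

```text
2.1667 [539.51119383  39.3240222  329.73961516] [ 2.97872888e+00  1.24730302e+01  8.24275367e+01 -4.64909638e-02
  8.51543638e+01 -1.93262509e+00] [ 0.11847158 -0.49299479  1.74127888]
```

View pics/w1.png

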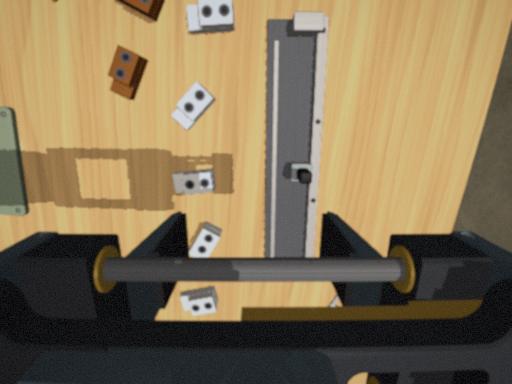

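The wrist view shows the plate from (270,20) to (308,255), the stop at (309,21), the knob at (303,176) and the five blanks to its left. Fitting fixture geometry.

```bash
python3 - <<'E'
from h import *
W=np.load('w1.npy');i=np.load('w1i.npy')
for u,v in [(290,100),(322,80),(309,21),(303,176),(312,170),(200,100),(192,182),(400,100),(360,60)]: print(u,v,np.round(W[v,u],1))
# fence face: transition dark->light along rows
g=i.max(2).astype(float)
pts=[]
for v in list(range(45,160,3))+list(range(195,245,3)):
    r=g[v,285:345]; 
    d=np.diff(r); k=np.argmax(d); 
    # subpixel
    if 0<k<len(d)-1:
        a,b,cc=d[k-1:k+2]; k=k+0.5*(a-cc)/(a-2*b+cc+1e-9)
    pts.append((v,285+k+0.5))
print(pts[::6])
np.save('fe.npy',pts)
E
```

```text
290 100 [592.9 152.9   8.1]
322 80 [640.  187.8  20.8]
309 21 [604.4 266.3  38.1]
303 176 [618.5  36.9  78.7]
312 170 [644.9  37.8  20.1]
200 100 [445.8 138.3  40.9]
192 182 [436.7   2.7  41.6]
400 100 [785.8 171.5   1.3]
360 60 [703.8 228.2   1. ]
[(45, np.float64(316.19444444443593)), (63, np.float64(315.3684210526246)), (81, np.float64(314.6250000000031)), (99, np.float64(313.8387096774303)), (117, np.float64(312.6470588235323)), (135, np.float64(311.6046511627931)), (153, np.float64(310.6595744680885)), (204, np.float64(307.461538461537)), (222, np.float64(306.5294117647065)), (240, np.float64(305.45161290322426))]
```

```bash
python3 - <<'E'
import cv2
i=cv2.imread('pics/w1.png'); cv2.imwrite('pics/w1c.png',cv2.resize(i[0:250,255:340],None,fx=3,fy=2.4*1,interpolation=cv2.INTER_CUBIC))
cv2.imwrite('pics/w1d.png',cv2.resize(i[140:250,165:340],None,fx=4.5,fy=4.5,interpolation=cv2.INTER_CUBIC))
E
```

```text
(no output)
```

View pics/w1d.png

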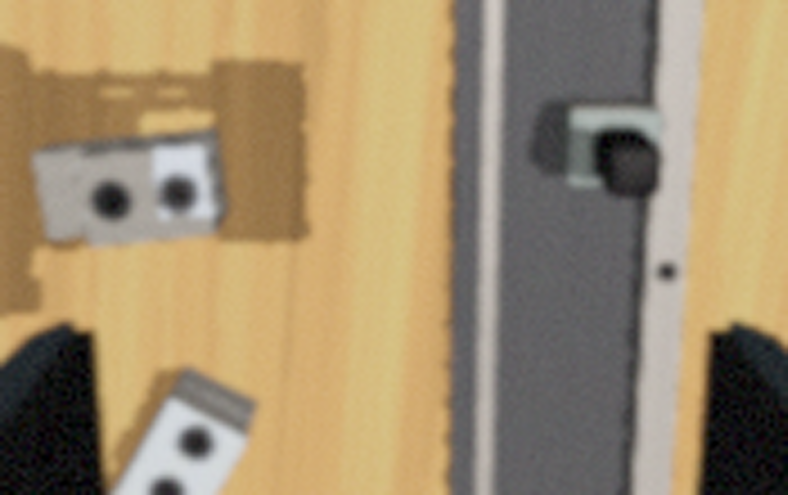

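```bash
cat >> h.py <<'E'
def ray(px,z,c,M):
    """pixels (n,2) -> world points on plane z"""
    K=np.array(c['K']);n=cv2.undistortPoints(np.array(px,float).reshape(-1,1,2),K,np.array([c['k1'],0,0,0,0.])).reshape(-1,2)
    d=np.stack([n[:,0],-n[:,1],-np.ones(len(n))],1);Mi=np.linalg.inv(M);D=d@Mi[:3,:3].T;o=Mi[:3,3]
    return o+D*((z-o[2])/D[:,2])[:,None]
E
python3 - <<'E'
from h import *
i=np.load('w1i.npy');st=env.state();c,M=cfw('wrist',st);g=i.max(2).astype(float)
print(np.linalg.inv(M)[:3,3])
pts=np.load('fe.npy')
for z in (8,20):
    P=ray(pts[:,::-1],z,c,M); f=np.polyfit(P[:,1],P[:,0],1); r=P[:,0]-np.polyval(f,P[:,1]); print(z,f,np.degrees(np.arctan(-f[0])),r.std())
for v in (60,100,140,220): print(v,[int(x) for x in g[v,262:340]])
for u in (300,310,318): print(u,[int(x) for x in g[8:40,u]])
E
```

```text
[534.62687685 117.48597545 493.30038655]
8 [-9.88229193e-02  6.48748976e+02] 5.6438113700525 8.750832477303396
20 [-9.88229193e-02  6.46214171e+02] 5.643811370052357 8.534451051203758
60 [211, 212, 206, 189, 153, 120, 103, 104, 104, 102, 105, 128, 174, 199, 205, 195, 155, 111, 103, 100, 103, 106, 103, 104, 109, 104, 105, 105, 108, 103, 105, 104, 103, 99, 101, 101, 101, 98, 101, 105, 101, 104, 103, 104, 101, 105, 105, 106, 104, 99, 91, 70, 64, 104, 158, 191, 201, 203, 203, 199, 200, 198, 200, 200, 205, 209, 211, 208, 210, 212, 209, 210, 210, 210, 210, 211, 211, 212]
100 [212, 211, 203, 179, 137, 103, 105, 107, 103, 105, 126, 168, 196, 206, 199, 169, 127, 108, 105, 107, 107, 105, 102, 105, 106, 104, 103, 101, 103, 107, 106, 103, 102, 106, 104, 102, 103, 105, 106, 108, 104, 106, 100, 102, 103, 106, 103, 102, 91, 76, 62, 92, 146, 189, 201, 201, 200, 200, 202, 201, 200, 203, 209, 213, 213, 213, 212, 213, 212, 213, 213, 212, 213, 212, 211, 212, 213, 213]
140 [214, 209, 193, 160, 124, 107, 108, 106, 106, 111, 151, 188, 204, 198, 172, 131, 105, 102, 104, 103, 107, 101, 104, 99, 108, 104, 102
[... 390 characters left out ...]
 102, 95, 103, 97, 99, 98, 101, 98, 100, 99, 98, 96, 101, 94, 83, 67, 88, 134, 177, 193, 197, 192, 192, 192, 195, 202, 208, 214, 216, 214, 204, 168, 103, 44, 25, 17, 18, 20, 14, 18, 16, 23, 30, 39, 37, 44, 50, 39, 48, 53]
300 [205, 207, 201, 188, 191, 197, 199, 198, 200, 200, 203, 201, 201, 203, 201, 202, 203, 205, 206, 205, 197, 172, 124, 75, 65, 62, 63, 66, 90, 98, 101, 104]
310 [207, 204, 199, 189, 188, 195, 196, 198, 202, 201, 201, 202, 201, 201, 200, 200, 203, 206, 204, 204, 196, 176, 130, 78, 63, 58, 60, 62, 74, 90, 103, 102]
318 [205, 204, 201, 190, 186, 194, 198, 201, 201, 200, 202, 201, 202, 201, 200, 198, 204, 204, 204, 205, 198, 179, 129, 83, 93, 135, 161, 175, 178, 180, 185, 188]
```

```bash
cat >> h.py <<'E'
def edge(g,v,u0,u1,sign):
    d=sign*np.diff(cv2.GaussianBlur(g[v:v+1,u0:u1],(1,1),0)[0]);k=int(np.argmax(d))
    if 0<k<len(d)-1:
        a,b,cc=d[k-1:k+2]; k=k+0.5*(a-cc)/(a-2*b+cc+1e-9)
    return u0+k+0.5
def rfit(P):
    y,x=P[:,1],P[:,0];m=np.ones(len(x),bool)
    for _ in range(6):
        f=np.polyfit(y[m],x[m],1);r=abs(x-np.polyval(f,y));m=r<max(1.0,1.5*np.median(r))
    return f,r[m].std(),m.sum()
E
python3 - <<'E'
from h import *
i=np.load('w1i.npy');st=env.state();c,M=cfw('wrist',st);g=i.max(2).astype(float)
vs=[v for v in range(45,245,3) if not 155<v<195]
cen=lambda v:316.2-(v-45)*0.055
P=ray([(edge(g,v,int(cen(v))-5,int(cen(v))+6,1),v) for v in vs],20,c,M);f1=rfit(P);print('fence',f1)
cl=lambda v:266-(v-60)*0.018
P=ray([(edge(g,v,260,272,-1),v) for v in vs],8,c,M);f2=rfit(P);print('left',f2)
P=ray([(edge(g,v,int(cen(v))+6,int(cen(v))+15,1),v) for v in vs],20,c,M);f3=rfit(P);print('outer',f3)
y=100;
for f in(f1,f2,f3): print(np.polyval(f[0],y),np.degrees(np.arctan(-f[0][0])))
# stop
gt=g.T.copy()
P=ray([(u,edge(gt,u,24,36,-1)) for u in range(298,313)],38,c,M);print('stop face top edge',P.mean(0),np.polyfit(P[:,0],P[:,1],1))
W=np.load('w1.npy')
for lo,hi in((4,14),(15,25),(33,43)):
    pass
s=W[15:25,298:320].reshape(-1,3);print(np.median(s,0))
s=W[60:150,280:300].reshape(-1,3);print('plate z',np.median(s,0), s[:,2].std()); print('wood',np.nanmedian(W[60:150,350:450].reshape(-1,3),0))
E
```

```text
fence (array([-8.47103824e-02,  6.43822411e+02]), np.float64(0.14962501786498397), np.int64(54))
left (array([-8.64693711e-02,  5.64597041e+02]), np.float64(0.15914664646189908), np.int64(53))
outer (array([-8.16873213e-02,  6.61306121e+02]), np.float64(0.27626380998524536), np.int64(37))
635.3513732528961 4.841987681591339
555.9501036985338 4.942037359291987
653.137388638043 4.6699698812955575
stop face top edge [600.16079763 253.46139177  38.        ] [8.08744865e-02 2.04923695e+02]
[603.2059974  268.18356777  38.80683827]
plate z [nan nan nan] nan
wood [7.87151488e+02 1.64179568e+02 6.48565526e-01]
```

```bash
cat > fx.py <<'E'
import numpy as np
t=np.radians(4.87);ux=np.array([np.cos(t),np.sin(t)]);uy=np.array([-np.sin(t),np.cos(t)])
C=np.array([622.1,255.3])
def w(a,b): return C+a*ux+b*uy
def f(p): d=np.asarray(p)[...,:2]-C; return np.stack([d@ux,d@uy],-1)
E
python3 - <<'E'
from h import *;import fx
W=np.load('w1.npy')[150:205,280:325].reshape(-1,3)
k=W[(W[:,2]>74)&(W[:,2]<84)];print(len(k),fx.f(k).min(0),fx.f(k).max(0),np.median(fx.f(k),0),k[:,2].mean())
k=W[(W[:,2]>30)&(W[:,2]<40)];print(len(k),fx.f(k).min(0),fx.f(k).max(0))
p=fx.w(-18,-221.5);print(p)
kk=W[(W[:,2]>74)&(W[:,2]<84)];o=fx.w(*np.median(fx.f(kk),0));
plan([621,36,150],4.87)
E
```

```text
150 [ -27.75000417 -229.12816755] [  -8.76569078 -209.8488387 ] [ -18.6342479  -219.07892433] 77.88174616211023
166 [ -35.95129587 -233.62058298] [  -0.80047167 -205.09870667]
[622.96927471  33.07152666]
slide [17.98  8.11  1.  ] turn [0.    0.001 0.001] rows>=4.7 jaw 4.87 j6 -2
```

```bash
python3 - <<'E'
from h import *;import fx
p=fx.w(-18.3,-219.3);plan([*p,52],4.87)
E
```

```text
slide [27.78  8.26  1.08] turn [0.    0.001 0.001] rows>=7.0 jaw 4.87 j6 -2
```

>>> arm_command(slide=[[4,8.3,1.1],[8,8.3,1.1],[12,8.3,1.1],[16,8.3,1.1],[20,8.3,1.1],[24,8.3,1.1],[27,8.3,1.1],[27.8,8.3,1.1],[27.8,8.3,1.1],[27.8,8.3,1.1],[27.8,8.3,1.1],[27.8,8.3,1.1],[27.8,8.3,1.1],[27.8,8.3,1.1],[27.8,8.3,1.1],[27.8,8.3,1.1],[27.8,8.3,1.1],[27.8,8.3,1.1]], turn=[[0,0,0],[0,0,0],[0,0,0],[0,0,0],[0,0,0],[0,0,0],[0,0,0],[0,0,0],[0,0,0],[0,0,0],[0,0,0],[0,0,0],[0,0,0],[0,0,0],[0,0,0],[0,0,0],[0,0,0],[0,0,0]], grip=[0,0,0,0,0,0,0,0,0,255,255,255,255,255,255,255,255,255], newtons=25)

```text
time_s: 3.72
ee_pos: [624.0, 36.9, 52.0]
ee_rot: [50.2, 90.0, -34.8]
force: [-0.3, 0.4, -0.6]
gripper_width: 33.7
```

>>> arm_command(slide=[[0,0,0],[0,0,0],[0,0,0],[0,0,0]], turn=[[0,0,0],[0,0,0],[0,0,0],[0,0,0]], grip=[255,255,255,255])

```text
time_s: 4.05
ee_pos: [622.0, 36.7, 51.8]
ee_rot: [-90.5, 89.7, -175.5]
force: [-5.0, -0.9, 1.7]
gripper_width: 20.2
```

>>> arm_command(slide=[[0,0,1],[0,0,3],[0,0,5],[0,0,7],[0,0,9],[0,0,11],[0,0,13],[0,0,15],[0,0,16.5],[0,0,18],[0,0,18.5],[0,0,18.7],[0,0,18.7]], turn=[[0,0,0],[0,0,0],[0,0,0],[0,0,0],[0,0,0],[0,0,0],[0,0,0],[0,0,0],[0,0,0],[0,0,0],[0,0,0],[0,0,0],[0,0,0]], grip=[255,255,255,255,255,255,255,255,255,255,255,255,255])

```text
time_s: 5.13
ee_pos: [638.0, -150.2, 51.8]
ee_rot: [-96.5, 89.7, 178.5]
force: [-6.7, -1.4, 3.6]
gripper_width: 19.9
```

>>> arm_command(slide=[[0,0,0],[0,0,0],[0,0,0],[0,0,0],[-1,0,0],[-5,0,0],[-9,0,0],[-13,0,0],[-17,0,0],[-21,0,0],[-24,0,0]], turn=[[0,0,0],[0,0,0],[0,0,0],[0,0,0],[0,0,0],[0,0,0],[0,0,0],[0,0,0],[0,0,0],[0,0,0],[0,0,0]], grip=[100,100,100,100,100,0,0,0,0,0,0])

```text
time_s: 6.05
ee_pos: [640.7, -149.4, 297.1]
ee_rot: [70.9, 89.7, -14.1]
force: [0.5, -0.4, -0.0]
gripper_width: 89.5
```

```bash
cat >> h.py <<'E'
def blank(W,c0,rad=50,zr=(14,50),off=0.0,z0=0.):
    """estimate (centre xy, phi deg of step dir, dims) from world grid"""
    P=W.reshape(-1,3);P=P[np.isfinite(P).all(1)];c0=np.array(c0,float)
    for _ in range(3):
        q=P[(np.hypot(*(P[:,:2]-c0).T)<rad)&(P[:,2]>zr[0]+z0)&(P[:,2]<zr[1]+z0)]
        best=None
        for a in np.arange(0,180,0.5):
            t=np.radians(a);u=np.array([np.cos(t),np.sin(t)]);v=np.array([-u[1],u[0]])
            x=q[:,:2]@u;y=q[:,:2]@v
            lo,hi=np.percentile(x,[1,99]);l2,h2=np.percentile(y,[1,99])
            s=(hi-lo)*(h2-l2)
            if hi-lo>h2-l2 and (best is None or s<best[0]): best=(s,a,u,v,(lo+hi)/2,(l2+h2)/2,hi-lo,h2-l2)
        s,a,u,v,mx,my,L,B=best;c0=mx*u+my*v
    top=q[q[:,2]>z0+34];
    d=(top[:,:2].mean(0)-c0)@u
    phi=a+180 if d>0 else a
    return np.round(c0,1),phi%360,round(L,1),round(B,1),len(q),round(d,1),round(np.median(top[:,2]),1)
BL={'A':(450,263),'B':(425,126),'C':(430,-2),'D':(454,-122),'E':(449,-254)}
E
python3 - <<'E'
from h import *;import fx
st=env.state();print(st['ee_pos'],fx.f([638.,-150.2]))
W=np.load('w1.npy');
for k in 'ABC': print(k,blank(W,BL[k]))
W=np.load('top0.npy')
for k in BL: print(k,blank(W,BL[k]))
plan([450,230,200],4.87)
E
```

```text
[ 640.68731844 -149.40118135  297.13711648] [ -18.5824151  -405.38593198]
A (array([453.3, 263.9]), np.float64(185.5), np.float64(71.8), np.float64(33.8), 1334, np.float64(10.1), np.float64(41.0))
B (array([430.1, 127.7]), np.float64(229.5), np.float64(70.5), np.float64(35.6), 1053, np.float64(11.1), np.float64(41.0))
C (array([434.7,  -0.6]), np.float64(191.0), np.float64(69.4), np.float64(35.6), 863, np.float64(10.3), np.float64(40.8))
A (array([451.9, 265.9]), np.float64(188.0), np.float64(67.4), np.float64(36.4), 273, np.float64(10.0), np.float64(41.4))
B (array([429.3, 127.1]), np.float64(229.5), np.float64(70.5), np.float64(35.0), 270, np.float64(10.8), np.float64(41.2))
C (array([434.6,  -1.9]), np.float64(191.0), np.float64(70.1), np.float64(35.3), 263, np.float64(10.5), np.float64(41.0))
D (array([ 458.5, -122.9]), np.float64(245.5), np.float64(70.5), np.float64(35.8), 272, np.float64(10.3), np.float64(40.8))
E (array([ 450.5, -254.9]), np.float64(198.0), np.float64(69.7), np.float64(34.1), 264, np.float64(10.3), np.float64(40.6))
slide [  9.56 -15.74 -39.47] turn [ 0.002  0.002 -0.005] rows>=10.4 jaw 4.87 j6 -19
```

```bash
python3 - <<'E'
from h import *
plan([423,262,200],275.5,1)
E
```

```text
slide [  9.54 -18.15 -42.9 ] turn [ 1.562 -0.003 -0.006] rows>=12.5 jaw 275.5 j6 -19
```

>>> arm_command(slide=[[9.5,-18.2,-42.9],[9.5,-18.2,-42.9],[9.5,-18.2,-42.9],[9.5,-18.2,-42.9],[9.5,-18.2,-42.9],[9.5,-18.2,-42.9],[9.5,-18.2,-42.9],[9.5,-18.2,-42.9],[9.5,-18.2,-42.9],[9.5,-18.2,-42.9],[9.5,-18.2,-42.9],[9.5,-18.2,-42.9],[9.5,-18.2,-42.9],[9.5,-18.2,-42.9],[9.5,-18.2,-42.9],[9.5,-18.2,-42.9]], turn=[[1.562,0,-0.006],[1.562,0,-0.006],[1.562,0,-0.006],[1.562,0,-0.006],[1.562,0,-0.006],[1.562,0,-0.006],[1.562,0,-0.006],[1.562,0,-0.006],[1.562,0,-0.006],[1.562,0,-0.006],[1.562,0,-0.006],[1.562,0,-0.006],[1.562,0,-0.006],[1.562,0,-0.006],[1.562,0,-0.006],[1.562,0,-0.006]], grip=[0,0,0,0,0,0,0,0,0,0,0,0,0,0,0,0])

```text
time_s: 7.38
ee_pos: [422.3, 261.7, 197.6]
ee_rot: [-58.4, 89.7, 127.2]
force: [-0.1, -0.4, 0.2]
gripper_width: 91.1
```

```bash
cat >> h.py <<'E'
def g_tcp(c,phi,h=33,base=0):
    """TCP target for grasping blank: middle of tall part (11 mm back from centre)"""
    t=np.radians(phi); return [c[0]-11*np.cos(t),c[1]-11*np.sin(t),base+h-11]
E
python3 - <<'E'
from h import *
st=env.state();print(st['ee_pos'],st['qpos'][5])
i,W,c,M=look('wrist','w2.png'); b=blank(W,BL['A']);print(b)
plan(g_tcp(b[0],b[1],h=30),b[1]+90,1)
E
```

```text
[422.26956307 261.68938609 197.62446579] 114.5723198741031
(array([453.1, 266.5]), np.float64(187.5), np.float64(70.8), np.float64(35.0), 1684, np.float64(11.2), np.float64(40.8))
slide [17.84 -0.17 -4.25] turn [-0.034  0.002  0.004] rows>=4.4 jaw 277.5 j6 115
```

View pics/w2.png

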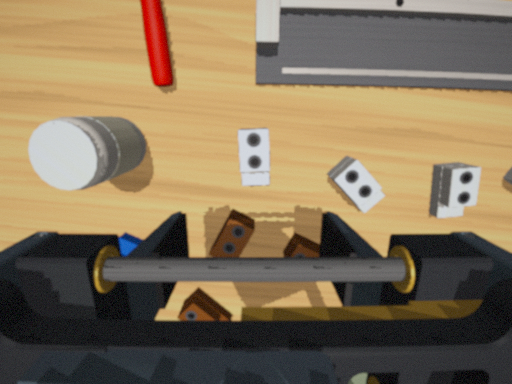

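>>> arm_command(slide=[[0,-0.2,-4.2],[4,-0.2,-4.2],[8,-0.2,-4.2],[12,-0.2,-4.2],[15,-0.2,-4.2],[17,-0.2,-4.2],[17.3,-0.2,-4.2],[17.3,-0.2,-4.2],[17.3,-0.2,-4.2],[17.3,-0.2,-4.2],[17.3,-0.2,-4.2],[17.3,-0.2,-4.2],[17.3,-0.2,-4.2],[17.3,-0.2,-4.2],[17.3,-0.2,-4.2],[17.3,-0.2,-4.2],[17.3,-0.2,-4.2],[17.3,-0.2,-4.2]], turn=[[-0.034,0.002,0.004],[-0.034,0.002,0.004],[-0.034,0.002,0.004],[-0.034,0.002,0.004],[-0.034,0.002,0.004],[-0.034,0.002,0.004],[-0.034,0.002,0.004],[-0.034,0.002,0.004],[-0.034,0.002,0.004],[-0.034,0.002,0.004],[-0.034,0.002,0.004],[-0.034,0.002,0.004],[-0.034,0.002,0.004],[-0.034,0.002,0.004],[-0.034,0.002,0.004],[-0.034,0.002,0.004],[-0.034,0.002,0.004],[-0.034,0.002,0.004]], grip=[0,0,0,0,0,0,0,0,255,255,255,255,255,255,255,255,255,255], newtons=30)

```text
time_s: 8.93
ee_pos: [462.4, 268.4, 23.8]
ee_rot: [21.5, 89.9, -151.1]
force: [0.6, -2.2, 1.9]
gripper_width: 35.7
```

```bash
python3 - <<'E'
from h import *;import fx
st=env.state();print(st['ee_pos'],st['gripper_width'])
i,W,c,M=look('wrist','w3.png')
E
```

```text
[462.42855862 268.36743156  23.81821707] 35.67436152199622
```

View pics/w3.png

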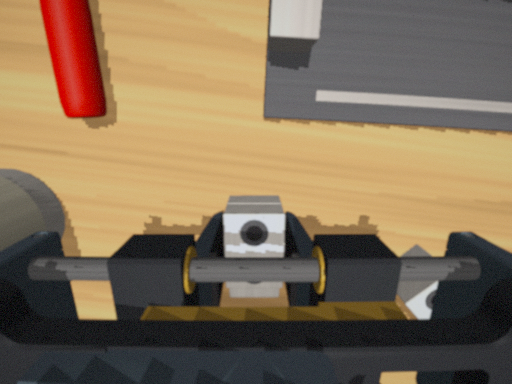

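```bash
python3 - <<'E'
from h import *;import fx
plan([*fx.w(-22,-34.5),85],4.87,1)
E
```

```text
slide [ -6.14   6.72 -13.3 ] turn [-1.526e+00  2.000e-03  1.000e-03] rows>=12.2 jaw 4.87 j6 111
```

>>> arm_command(slide=[[-3,0,0],[-6.1,0,0],[-6.1,1,-2],[-6.1,2,-4],[-6.1,3,-6],[-6.1,4,-8],[-6.1,5,-10],[-6.1,6,-12],[-6.1,6.7,-13.3],[-6.1,6.7,-13.3],[-6.1,6.7,-13.3],[-6.1,6.7,-13.3],[-6.1,6.7,-13.3],[-6.1,6.7,-13.3],[-6.1,6.7,-13.3],[-6.1,6.7,-13.3],[-6.1,6.7,-13.3],[-6.1,6.7,-13.3]], turn=[[0,0,0],[-0.1,0,0],[-0.2,0,0],[-0.3,0,0],[-0.42,0,0],[-0.54,0,0],[-0.66,0,0],[-0.78,0,0],[-0.9,0,0],[-1.02,0,0],[-1.14,0,0],[-1.26,0,0],[-1.38,0,0],[-1.5,0,0],[-1.526,0,0],[-1.526,0,0],[-1.526,0,0],[-1.526,0,0]], grip=[255,255,255,255,255,255,255,255,255,255,255,255,255,255,255,255,255,255])

```text
time_s: 10.48
ee_pos: [603.0, 219.6, 84.1]
ee_rot: [-85.4, 89.9, -170.5]
force: [-0.1, -0.3, -2.8]
gripper_width: 35.5
```

```bash
python3 - <<'E'
from h import *;import fx
st=env.state();print(st['ee_pos'],st['gripper_width'],fx.f(st['ee_pos']),st['force'])
i,W,c,M=look('wrist','w4.png')
plan([*fx.w(-22,-34.5),34],4.87,1)
E
```

```text
[602.97663958 219.56321708  84.12153717] 35.5087795919048 [-22.08820514 -33.98428697] [-0.0816091  -0.30053844 -2.75783829]
slide [5.02 0.01 0.05] turn [-0.001  0.     0.002] rows>=1.2 jaw 4.87 j6 14
```

View pics/w4.png

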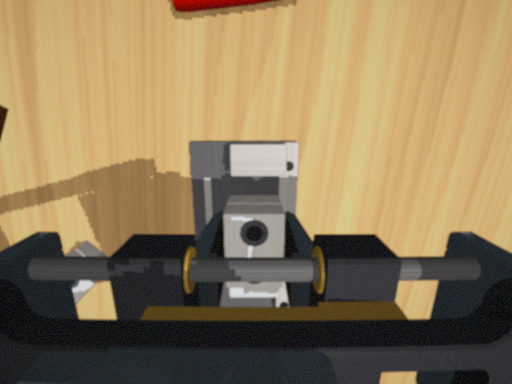

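>>> arm_command(slide=[[2,0,0],[4,0,0],[5,0,0],[5.1,0,0],[5.1,0,0]], turn=[[0,0,0],[0,0,0],[0,0,0],[0,0,0],[0,0,0]], grip=[255,255,255,255,255])

```text
time_s: 10.95
ee_pos: [603.0, 219.5, 33.2]
ee_rot: [-80.7, 89.9, -165.8]
force: [-0.5, 0.6, -1.3]
gripper_width: 35.9
```

>>> arm_command(slide=[[0,0.1,0],[0,0.2,0],[0,0.3,0],[0,0.4,0],[0,0.4,0]], turn=[[0,0,0],[0,0,0],[0,0,0],[0,0,0],[0,0,0]], grip=[255,255,255,255,255])

```text
time_s: 11.37
ee_pos: [606.3, 219.7, 33.7]
ee_rot: [-84.1, 89.8, -169.2]
force: [-3.4, 0.0, -1.1]
gripper_width: 35.6
```

>>> arm_command(slide=[[0,0.05,-0.2],[0,0.05,-0.4],[0,0.05,-0.5],[0,0.05,-0.6],[0,0.05,-0.6]], turn=[[0,0,0],[0,0,0],[0,0,0],[0,0,0],[0,0,0]], grip=[255,255,255,255,255])

```text
time_s: 11.78
ee_pos: [605.8, 225.4, 32.9]
ee_rot: [-73.1, 89.7, -158.2]
force: [-3.2, -3.3, -2.4]
gripper_width: 35.8
```

>>> arm_command(slide=[[0,0,-0.1],[0,0,-0.2],[0,0,-0.2]], turn=[[0,0,0],[0,0,0],[0,0,0]], grip=[255,255,255])

```text
time_s: 12.03
ee_pos: [605.7, 227.3, 32.9]
ee_rot: [-72.4, 89.7, -157.5]
force: [-4.5, -3.0, -2.7]
gripper_width: 35.3
```

>>> arm_command(slide=[[0,0,-0.1],[0,0,-0.2],[0,0,-0.2]], turn=[[0,0,0],[0,0,0],[0,0,0]], grip=[255,255,255])

```text
time_s: 12.28
ee_pos: [605.5, 228.9, 32.8]
ee_rot: [-65.8, 89.7, -150.9]
force: [-3.5, -4.2, -2.2]
gripper_width: 35.7
```

>>> arm_command(slide=[[0,0,-0.1],[0,0,-0.2],[0,0,-0.2]], turn=[[0,0,0],[0,0,0],[0,0,0]], grip=[255,255,255])

```text
time_s: 12.53
ee_pos: [605.5, 228.9, 32.9]
ee_rot: [-44.5, 89.6, -129.6]
force: [-3.5, -10.1, -1.1]
gripper_width: 35.7
```

>>> arm_command(slide=[[0.1,0,0.1],[0.15,0,0.1],[0.15,0,0.1],[0.15,0,0.1],[0.15,0,0.1],[0.15,0,0.1],[0.15,0,0.1]], turn=[[0,0,0],[0,0,0],[0,0,0],[0,0,0],[0,0,0],[0,0,0],[0,0,0]], grip=[255,255,255,130,130,130,130])

```text
time_s: 13.12
ee_pos: [607.8, 231.5, 32.6]
ee_rot: [125.1, 89.9, 40.0]
force: [-0.6, 0.4, -0.1]
gripper_width: 45.2
```

```bash
python3 - <<'E'
from h import *;import fx
st=env.state();print(st['ee_pos'],st['gripper_width'],fx.f(st['ee_pos']),st['force'])
plan([420,150,200],229.5+90,1)
E
```

```text
[607.82857535 231.52186378  32.56979438] 45.16248897697103 [-16.2385534  -22.48071856] [-0.58494646  0.35190098 -0.12552106]
slide [-16.77 -19.39   6.51] turn [ 0.792 -0.001 -0.001] rows>=6.3 jaw 319.5 j6 15
```

```bash
python3 - <<'E'
from h import *;import fx
plan([410,105,200],229.5+90,1)
E
```

```text
slide [-16.77 -20.77  10.91] turn [ 0.792 -0.001 -0.001] rows>=6.9 jaw 319.5 j6 15
```

Rise straight, look at the placing, then go on.

>>> arm_command(slide=[[-2,0,0],[-6,0,0],[-10,0,0],[-14,0,0],[-16.8,0,0],[-16.8,0,0]], turn=[[0,0,0],[0,0,0],[0,0,0],[0,0,0],[0,0,0],[0,0,0]], grip=[100,0,0,0,0,0])

```text
time_s: 13.62
ee_pos: [610.9, 232.6, 208.3]
ee_rot: [106.8, 89.2, 21.7]
force: [0.7, 0.4, 0.5]
gripper_width: 81.9
```

```bash
python3 - <<'E'
from h import *;import fx
i,W,c,M=look('wrist','w5.png')
b=blank(W,fx.w(-18,-36),zr=(20,62),z0=8,rad=42);print(b,fx.f(b[0]), b[1]-270)
b=blank(W,BL['B']);print(b)
plan([410,105,200],229.5+90,1)
E
```

```text
(array([606.9, 223.4]), np.float64(274.5), np.float64(78.6), np.float64(35.3), 1625, np.float64(7.4), np.float64(48.8)) [-17.85328395 -30.49442985] 4.5
(array([446.6, 148.2]), np.float64(322.0), np.float64(35.1), np.float64(19.3), 475, np.float64(3.5), np.float64(40.6))
slide [  0.27 -20.95  10.96] turn [ 0.792 -0.006 -0.007] rows>=6.3 jaw 319.5 j6 15
```

View pics/w5.png

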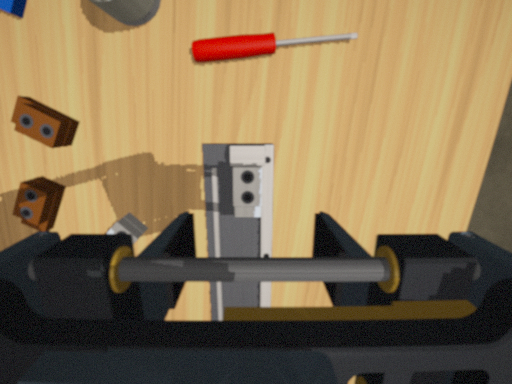

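Blank A (246,190) sits against stop and fence with its step away from the stop. Next, B.

>>> arm_command(slide=[[0.3,-21,11],[0.3,-21,11],[0.3,-21,11],[0.3,-21,11],[0.3,-21,11],[0.3,-21,11],[0.3,-21,11],[0.3,-21,11],[0.3,-21,11]], turn=[[0.792,0,-0.007],[0.792,0,-0.007],[0.792,0,-0.007],[0.792,0,-0.007],[0.792,0,-0.007],[0.792,0,-0.007],[0.792,0,-0.007],[0.792,0,-0.007],[0.792,0,-0.007]], grip=[0,0,0,0,0,0,0,0,0])

```text
time_s: 14.42
ee_pos: [407.2, 103.5, 197.0]
ee_rot: [-63.3, 89.5, 166.3]
force: [-0.2, 0.9, 0.6]
gripper_width: 91.0
```

```bash
cat > pk.py <<'E'
import sys
from h import *
fn,k=sys.argv[1:3]
st=env.state();print(st['ee_pos'],st['qpos'][5])
i,W,c,M=look('wrist',fn); b=blank(W,[float(x) for x in k.split(',')] if ',' in k else BL[k]);print(b)
plan(g_tcp(b[0],b[1],h=35),b[1]+90,1)
E
python3 pk.py w6.png B
```

```text
[407.20341837 103.52952484 197.02606096] 52.87834713312759
(array([429.3, 128.2]), np.float64(230.5), np.float64(71.0), np.float64(35.2), 1708, np.float64(11.4), np.float64(40.8))
slide [17.29  0.17 -4.43] turn [-0.016  0.004  0.007] rows>=4.3 jaw 320.5 j6 53
```

View pics/w6.png

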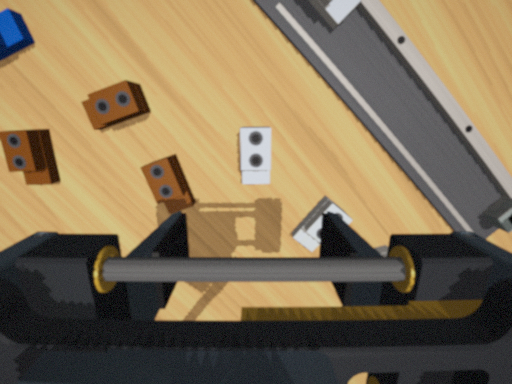

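>>> arm_command(slide=[[0,0.2,-4.4],[4,0.2,-4.4],[8,0.2,-4.4],[12,0.2,-4.4],[15,0.2,-4.4],[17,0.2,-4.4],[17.3,0.2,-4.4],[17.3,0.2,-4.4],[17.3,0.2,-4.4],[17.3,0.2,-4.4],[17.3,0.2,-4.4],[17.3,0.2,-4.4],[17.3,0.2,-4.4],[17.3,0.2,-4.4],[17.3,0.2,-4.4],[17.3,0.2,-4.4],[17.3,0.2,-4.4],[17.3,0.2,-4.4]], turn=[[-0.016,0.004,0.007],[-0.016,0.004,0.007],[-0.016,0.004,0.007],[-0.016,0.004,0.007],[-0.016,0.004,0.007],[-0.016,0.004,0.007],[-0.016,0.004,0.007],[-0.016,0.004,0.007],[-0.016,0.004,0.007],[-0.016,0.004,0.007],[-0.016,0.004,0.007],[-0.016,0.004,0.007],[-0.016,0.004,0.007],[-0.016,0.004,0.007],[-0.016,0.004,0.007],[-0.016,0.004,0.007],[-0.016,0.004,0.007],[-0.016,0.004,0.007]], grip=[0,0,0,0,0,0,0,0,255,255,255,255,255,255,255,255,255,255], newtons=30)

```text
time_s: 15.97
ee_pos: [435.7, 135.9, 24.3]
ee_rot: [-91.6, 90.0, 138.8]
force: [-0.5, 0.8, 2.1]
gripper_width: 35.5
```

```bash
python3 - <<'E'
from h import *;import fx
st=env.state();print(st['ee_pos'],st['gripper_width'],fx.f(st['ee_pos']))
plan([*fx.w(-23,-104),85],4.87,1)
E
```

```text
[435.70081886 135.87542289  24.30350605] 35.45774726740238 [-195.86483493 -103.16903985]
slide [ -6.07  12.39 -12.05] turn [-0.776 -0.     0.   ] rows>=6.2 jaw 4.87 j6 55
```

>>> arm_command(slide=[[-3,0,0],[-6.1,0,0],[-6.1,2,-2],[-6.1,4,-4],[-6.1,6,-6],[-6.1,8,-8],[-6.1,10,-10],[-6.1,12,-12],[-6.1,12.4,-12.1],[-6.1,12.4,-12.1],[-6.1,12.4,-12.1],[-6.1,12.4,-12.1]], turn=[[0,0,0],[-0.1,0,0],[-0.2,0,0],[-0.3,0,0],[-0.42,0,0],[-0.54,0,0],[-0.66,0,0],[-0.776,0,0],[-0.776,0,0],[-0.776,0,0],[-0.776,0,0],[-0.776,0,0]], grip=[255,255,255,255,255,255,255,255,255,255,255,255])

```text
time_s: 16.97
ee_pos: [606.6, 149.9, 84.6]
ee_rot: [-91.1, 89.8, -176.3]
force: [-0.7, 0.9, -2.4]
gripper_width: 35.6
```

```bash
cat > pl.py <<'E'
import sys
from h import *;import fx
st=env.state();print(st['ee_pos'],st['gripper_width'],fx.f(st['ee_pos']),st['force'])
i,W,c,M=look('wrist',sys.argv[1])
plan([*fx.w(-23,float(sys.argv[2])),33.5],4.87,1)
E
python3 pl.py w7.png -104
```

```text
[606.63336664 149.86555346  84.57459389] 35.57110464388377 [ -24.36167821 -103.7407726 ] [-0.67944417  0.90793364 -2.38395569]
slide [5.14 0.13 0.03] turn [-0.    -0.     0.002] rows>=1.2 jaw 4.87 j6 8
```

View pics/w7.png

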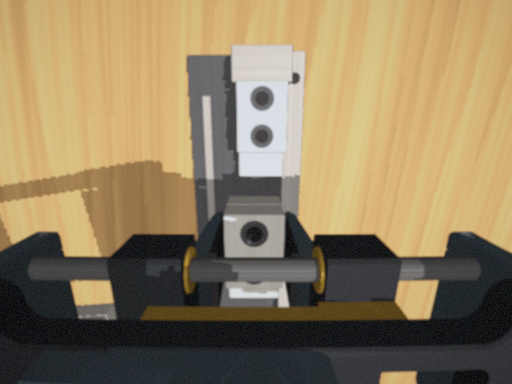

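>>> arm_command(slide=[[2,0,0],[4,0,0],[5,0,0],[5.2,0,0],[5.2,0,0],[5.2,0.2,0],[5.2,0.35,0],[5.2,0.5,0],[5.2,0.6,0],[5.2,0.65,0],[5.2,0.65,0]], turn=[[0,0,0],[0,0,0],[0,0,0],[0,0,0],[0,0,0],[0,0,0],[0,0,0],[0,0,0],[0,0,0],[0,0,0],[0,0,0]], grip=[255,255,255,255,255,255,255,255,255,255,255])

```text
time_s: 17.93
ee_pos: [612.3, 150.4, 33.2]
ee_rot: [-89.9, 89.6, -175.0]
force: [-6.2, 0.3, 2.5]
gripper_width: 35.7
```

>>> arm_command(slide=[[0,0,-0.2],[0,0,-0.4],[0,0,-0.5],[0,0,-0.5]], turn=[[0,0,0],[0,0,0],[0,0,0],[0,0,0]], grip=[255,255,255,255])

```text
time_s: 18.27
ee_pos: [612.0, 154.5, 32.6]
ee_rot: [-74.2, 89.6, -159.3]
force: [-5.5, -2.4, -1.8]
gripper_width: 35.9
```

>>> arm_command(slide=[[0,0,-0.1],[0,0,-0.2],[0,0,-0.3],[0,0,-0.3]], turn=[[0,0,0],[0,0,0],[0,0,0],[0,0,0]], grip=[255,255,255,255])

```text
time_s: 18.6
ee_pos: [611.7, 157.3, 32.5]
ee_rot: [-73.1, 89.6, -158.2]
force: [-5.1, -2.6, -3.1]
gripper_width: 35.9
```

>>> arm_command(slide=[[0,0,-0.1],[0,0,-0.2],[0,0,-0.2]], turn=[[0,0,0],[0,0,0],[0,0,0]], grip=[255,255,255])

```text
time_s: 18.85
ee_pos: [611.7, 158.0, 32.5]
ee_rot: [-57.8, 89.6, -142.8]
force: [-5.1, -6.5, -1.6]
gripper_width: 35.9
```

>>> arm_command(slide=[[0.1,0,0],[0.1,0,0.05],[0.1,0,0.1],[0.1,0,0.1],[0.1,0,0.1],[-2,0,0.1],[-6,0,0.1],[-10,0,0.1],[-14,0,0.1],[-17,0,0.1],[-17,0,0.1]], turn=[[0,0,0],[0,0,0],[0,0,0],[0,0,0],[0,0,0],[0,0,0],[0,0,0],[0,0,0],[0,0,0],[0,0,0],[0,0,0]], grip=[255,130,130,130,130,100,0,0,0,0,0])

```text
time_s: 19.77
ee_pos: [618.2, 160.9, 211.7]
ee_rot: [100.5, 89.1, 15.4]
force: [1.0, 0.1, 0.3]
gripper_width: 82.0
```

```bash
python3 - <<'E'
from h import *;import fx
i,W,c,M=look('wrist','w8.png')
for y in (-36,-108):
    b=blank(W,fx.w(-18,y),zr=(20,46),z0=8,rad=40);print(b,fx.f(b[0]), b[1]-270)
plan([405,-6,200],191+90,1)
E
```

```text
(array([607.3, 218.4]), np.float64(274.0), np.float64(76.6), np.float64(34.7), 1851, np.float64(9.0), np.float64(48.8)) [-17.87920413 -35.51033736] 4.0
(array([613.4, 149.8]), np.float64(275.0), np.float64(75.1), np.float64(35.1), 1506, np.float64(9.0), np.float64(48.8)) [ -17.62503836 -104.38054427] 5.0
slide [  0.55 -22.51  14.78] turn [ 1.464 -0.009 -0.007] rows>=11.7 jaw 281 j6 9
```

View pics/w8.png

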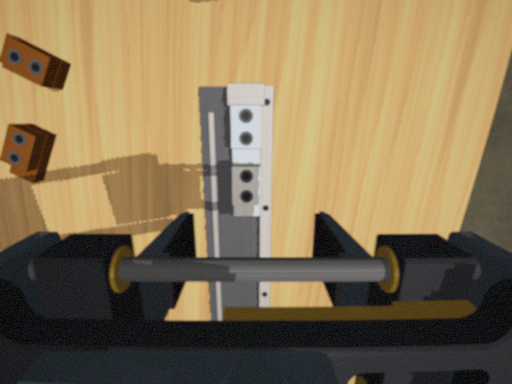

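Two blanks are in the row (246,125 and 246,190), butted. Next, C.

>>> arm_command(slide=[[0.5,-22.5,14.8],[0.5,-22.5,14.8],[0.5,-22.5,14.8],[0.5,-22.5,14.8],[0.5,-22.5,14.8],[0.5,-22.5,14.8],[0.5,-22.5,14.8],[0.5,-22.5,14.8],[0.5,-22.5,14.8],[0.5,-22.5,14.8],[0.5,-22.5,14.8],[0.5,-22.5,14.8],[0.5,-22.5,14.8],[0.5,-22.5,14.8]], turn=[[1.464,-0.009,-0.007],[1.464,-0.009,-0.007],[1.464,-0.009,-0.007],[1.464,-0.009,-0.007],[1.464,-0.009,-0.007],[1.464,-0.009,-0.007],[1.464,-0.009,-0.007],[1.464,-0.009,-0.007],[1.464,-0.009,-0.007],[1.464,-0.009,-0.007],[1.464,-0.009,-0.007],[1.464,-0.009,-0.007],[1.464,-0.009,-0.007],[1.464,-0.009,-0.007]], grip=[0,0,0,0,0,0,0,0,0,0,0,0,0,0])

```text
time_s: 20.98
ee_pos: [402.1, -6.9, 197.4]
ee_rot: [-0.1, 89.3, -169.0]
force: [0.5, 0.2, 0.3]
gripper_width: 91.2
```

```bash
python3 pk.py w9.png C
```

```text
[402.0857119   -6.88656804 197.39605438] 76.45776619479038
(array([434.3,  -0.8]), np.float64(190.5), np.float64(71.5), np.float64(35.2), 1733, np.float64(11.5), np.float64(40.8))
slide [17.3   0.03 -4.58] turn [ 0.011  0.012 -0.   ] rows>=4.3 jaw 280.5 j6 76
```

View pics/w9.png

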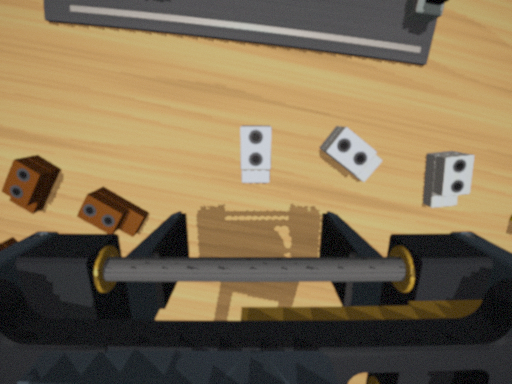

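>>> arm_command(slide=[[0,0,-4.6],[4,0,-4.6],[8,0,-4.6],[12,0,-4.6],[15,0,-4.6],[17,0,-4.6],[17.3,0,-4.6],[17.3,0,-4.6],[17.3,0,-4.6],[17.3,0,-4.6],[17.3,0,-4.6],[17.3,0,-4.6],[17.3,0,-4.6],[17.3,0,-4.6],[17.3,0,-4.6],[17.3,0,-4.6],[17.3,0,-4.6],[17.3,0,-4.6]], turn=[[0.011,0.012,0],[0.011,0.012,0],[0.011,0.012,0],[0.011,0.012,0],[0.011,0.012,0],[0.011,0.012,0],[0.011,0.012,0],[0.011,0.012,0],[0.011,0.012,0],[0.011,0.012,0],[0.011,0.012,0],[0.011,0.012,0],[0.011,0.012,0],[0.011,0.012,0],[0.011,0.012,0],[0.011,0.012,0],[0.011,0.012,0],[0.011,0.012,0]], grip=[0,0,0,0,0,0,0,0,255,255,255,255,255,255,255,255,255,255], newtons=30)

```text
time_s: 22.53
ee_pos: [446.0, 1.2, 24.8]
ee_rot: [151.8, 89.9, -17.8]
force: [-0.1, -0.8, 1.7]
gripper_width: 35.6
```

```bash
python3 - <<'E'
from h import *;import fx
st=env.state();print(st['ee_pos'],st['gripper_width'],fx.f(st['ee_pos']))
plan([*fx.w(-23,-175),85],4.87,1)
E
```

```text
[445.99017127   1.18328984  24.79401716] 35.56049652616288 [-197.04734739 -238.24843555]
slide [ -6.    -4.62 -17.94] turn [-1.475e+00 -1.000e-03 -2.000e-03] rows>=11.8 jaw 4.87 j6 78
```

>>> arm_command(slide=[[-3,0,0],[-6,0,0],[-6,-1,-3],[-6,-2,-6],[-6,-3,-9],[-6,-4,-12],[-6,-4.5,-15],[-6,-4.6,-17],[-6,-4.6,-17.9],[-6,-4.6,-17.9],[-6,-4.6,-17.9],[-6,-4.6,-17.9],[-6,-4.6,-17.9],[-6,-4.6,-17.9],[-6,-4.6,-17.9],[-6,-4.6,-17.9]], turn=[[0,0,0],[-0.1,0,0],[-0.22,0,0],[-0.34,0,0],[-0.46,0,0],[-0.58,0,0],[-0.7,0,0],[-0.82,0,0],[-0.94,0,0],[-1.06,0,0],[-1.18,0,0],[-1.3,0,0],[-1.42,0,0],[-1.475,0,0],[-1.475,0,0],[-1.475,0,0]], grip=[255,255,255,255,255,255,255,255,255,255,255,255,255,255,255,255])

```text
time_s: 23.87
ee_pos: [613.0, 78.8, 84.1]
ee_rot: [-58.8, 90.0, -144.1]
force: [0.1, 0.6, -3.1]
gripper_width: 36.2
```

```bash
python3 pl.py w10.png -175
```

```text
[613.02260217  78.8486634   84.14144215] 36.21893567750896 [ -24.02450351 -175.04369903] [ 0.09186444  0.59067552 -3.07689673]
slide [ 5.08  0.09 -0.01] turn [-0.002  0.    -0.   ] rows>=1.2 jaw 4.87 j6 1
```

View pics/w10.png

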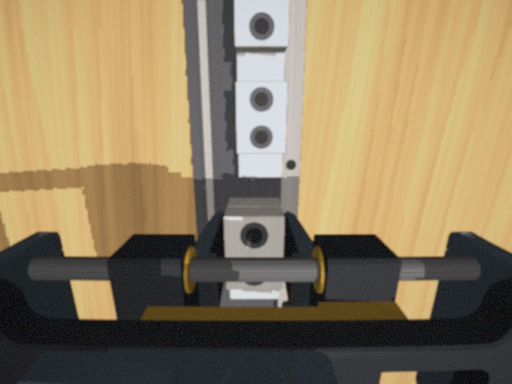

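>>> arm_command(slide=[[2,0,0],[4,0,0],[5,0,0],[5.1,0,0],[5.1,0,0],[5.1,0.2,0],[5.1,0.35,0],[5.1,0.5,0],[5.1,0.6,0],[5.1,0.65,0],[5.1,0.65,0]], turn=[[0,0,0],[0,0,0],[0,0,0],[0,0,0],[0,0,0],[0,0,0],[0,0,0],[0,0,0],[0,0,0],[0,0,0],[0,0,0]], grip=[255,255,255,255,255,255,255,255,255,255,255])

```text
time_s: 24.83
ee_pos: [618.4, 79.2, 33.9]
ee_rot: [-82.9, 89.8, -168.0]
force: [-4.8, 0.2, 0.8]
gripper_width: 36.1
```

>>> arm_command(slide=[[0,0,-0.2],[0,0,-0.4],[0,0,-0.5],[0,0,-0.6],[0,0,-0.6]], turn=[[0,0,0],[0,0,0],[0,0,0],[0,0,0],[0,0,0]], grip=[255,255,255,255,255])

```text
time_s: 25.25
ee_pos: [617.9, 84.7, 33.4]
ee_rot: [-63.2, 89.8, -148.3]
force: [-4.2, -2.4, -2.1]
gripper_width: 35.6
```

>>> arm_command(slide=[[0,0,-0.1],[0,0,-0.2],[0,0,-0.2]], turn=[[0,0,0],[0,0,0],[0,0,0]], grip=[255,255,255])

```text
time_s: 25.5
ee_pos: [617.7, 86.6, 33.3]
ee_rot: [-63.5, 89.8, -148.6]
force: [-4.7, -2.6, -3.2]
gripper_width: 35.6
```

>>> arm_command(slide=[[0,0,-0.1],[0,0,-0.1]], turn=[[0,0,0],[0,0,0]], grip=[255,255])

```text
time_s: 25.67
ee_pos: [617.6, 87.5, 33.3]
ee_rot: [-60.6, 89.8, -145.7]
force: [-4.1, -2.8, -3.1]
gripper_width: 36.0
```

>>> arm_command(slide=[[0,0,-0.1],[0,0,-0.2],[0,0,-0.2]], turn=[[0,0,0],[0,0,0],[0,0,0]], grip=[255,255,255])

```text
time_s: 25.92
ee_pos: [617.6, 87.6, 33.4]
ee_rot: [-31.9, 89.7, -117.0]
force: [-3.8, -8.7, -3.2]
gripper_width: 35.7
```

>>> arm_command(slide=[[0.1,0,0],[0.15,0,0.05],[0.15,0,0.1],[0.15,0,0.1],[0.15,0,0.1],[-2,0,0.1],[-6,0,0.1],[-10,0,0.1],[-14,0,0.1],[-17,0,0.1],[-17,0,0.1]], turn=[[0,0,0],[0,0,0],[0,0,0],[0,0,0],[0,0,0],[0,0,0],[0,0,0],[0,0,0],[0,0,0],[0,0,0],[0,0,0]], grip=[255,130,130,130,130,100,0,0,0,0,0])

```text
time_s: 26.83
ee_pos: [623.3, 90.3, 212.4]
ee_rot: [92.1, 89.0, 7.0]
force: [0.8, -0.2, 0.7]
gripper_width: 81.9
```

```bash
python3 - <<'E'
from h import *;import fx
i,W,c,M=look('wrist','w11.png')
for y in (-36,-108,-180):
    b=blank(W,fx.w(-18,y),zr=(20,46),z0=8,rad=40);print(b,fx.f(b[0]), b[1]-270)
plan([446,-150,200],245.5+90,1)
E
```

```text
(array([607.6, 215.2]), np.float64(275.0), np.float64(75.7), np.float64(34.9), 2148, np.float64(9.2), np.float64(48.9)) [-17.85195189 -38.72425356] 5.0
(array([613.8, 146. ]), np.float64(275.0), np.float64(76.1), np.float64(35.4), 1831, np.float64(8.4), np.float64(48.8)) [ -17.54908427 -108.20078392] 5.0
(array([619.2,  78.6]), np.float64(275.0), np.float64(75.3), np.float64(34.6), 1473, np.float64(8.7), np.float64(48.8)) [ -17.89051715 -175.81589631] 5.0
slide [  0.64 -19.56  22.42] turn [ 0.513 -0.003 -0.012] rows>=7.1 jaw 335.5 j6 2
```

View pics/w11.png

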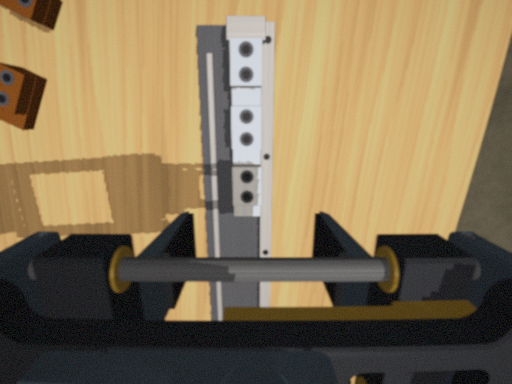

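Three in the row, straight. Next, D.

>>> arm_command(slide=[[0.6,-19.6,22.4],[0.6,-19.6,22.4],[0.6,-19.6,22.4],[0.6,-19.6,22.4],[0.6,-19.6,22.4],[0.6,-19.6,22.4],[0.6,-19.6,22.4],[0.6,-19.6,22.4],[0.6,-19.6,22.4],[0.6,-19.6,22.4]], turn=[[0.513,-0.003,-0.012],[0.513,-0.003,-0.012],[0.513,-0.003,-0.012],[0.513,-0.003,-0.012],[0.513,-0.003,-0.012],[0.513,-0.003,-0.012],[0.513,-0.003,-0.012],[0.513,-0.003,-0.012],[0.513,-0.003,-0.012],[0.513,-0.003,-0.012]], grip=[0,0,0,0,0,0,0,0,0,0])

```text
time_s: 27.72
ee_pos: [443.0, -150.2, 197.2]
ee_rot: [-64.6, 89.4, -179.2]
force: [-0.0, -0.8, -0.2]
gripper_width: 90.9
```

```bash
python3 pk.py w12.png D
```

```text
[ 443.00328482 -150.19996514  197.22531267] 4.703962827974448
(array([ 458. , -121.3]), np.float64(245.0), np.float64(70.7), np.float64(35.4), 1715, np.float64(10.8), np.float64(40.8))
slide [17.31  0.32 -4.37] turn [0.009 0.005 0.01 ] rows>=4.3 jaw 335.0 j6 5
```

View pics/w12.png

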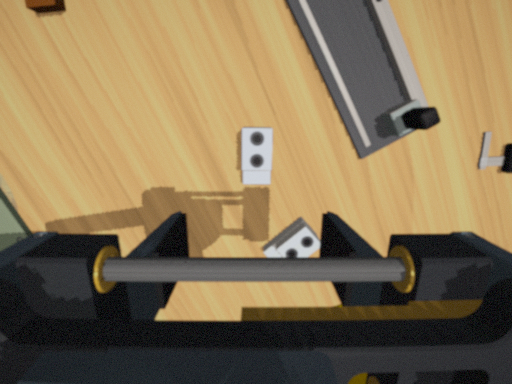

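>>> arm_command(slide=[[0,0.3,-4.4],[4,0.3,-4.4],[8,0.3,-4.4],[12,0.3,-4.4],[15,0.3,-4.4],[17,0.3,-4.4],[17.3,0.3,-4.4],[17.3,0.3,-4.4],[17.3,0.3,-4.4],[17.3,0.3,-4.4],[17.3,0.3,-4.4],[17.3,0.3,-4.4],[17.3,0.3,-4.4],[17.3,0.3,-4.4],[17.3,0.3,-4.4],[17.3,0.3,-4.4],[17.3,0.3,-4.4],[17.3,0.3,-4.4]], turn=[[0.009,0.005,0.01],[0.009,0.005,0.01],[0.009,0.005,0.01],[0.009,0.005,0.01],[0.009,0.005,0.01],[0.009,0.005,0.01],[0.009,0.005,0.01],[0.009,0.005,0.01],[0.009,0.005,0.01],[0.009,0.005,0.01],[0.009,0.005,0.01],[0.009,0.005,0.01],[0.009,0.005,0.01],[0.009,0.005,0.01],[0.009,0.005,0.01],[0.009,0.005,0.01],[0.009,0.005,0.01],[0.009,0.005,0.01]], grip=[0,0,0,0,0,0,0,0,255,255,255,255,255,255,255,255,255,255], newtons=30)

```text
time_s: 29.27
ee_pos: [462.0, -112.0, 24.6]
ee_rot: [63.1, 89.9, -52.0]
force: [-0.4, -0.8, 1.0]
gripper_width: 35.9
```

```bash
python3 - <<'E'
from h import *;import fx
st=env.state();print(st['ee_pos'],st['gripper_width'],fx.f(st['ee_pos']))
plan([*fx.w(-23,-247),85],4.87,1)
E
```

```text
[ 462.02812766 -111.99868234   24.58644374] 35.874640880952334 [-190.67589903 -352.38335359]
slide [ -6.04   9.28 -17.49] turn [-0.522  0.001 -0.001] rows>=5.0 jaw 4.87 j6 10
```

>>> arm_command(slide=[[-3,0,0],[-6,0,0],[-6,1.5,-3],[-6,3,-6],[-6,4.5,-9],[-6,6,-12],[-6,8,-15],[-6,9.3,-17.5],[-6,9.3,-17.5],[-6,9.3,-17.5]], turn=[[0,0,0],[-0.1,0,0],[-0.2,0,0],[-0.3,0,0],[-0.4,0,0],[-0.5,0,0],[-0.522,0,0],[-0.522,0,0],[-0.522,0,0],[-0.522,0,0]], grip=[255,255,255,255,255,255,255,255,255,255])

```text
time_s: 30.1
ee_pos: [620.2, 8.3, 83.1]
ee_rot: [-69.6, 89.9, -154.7]
force: [-0.2, -0.6, -2.0]
gripper_width: 35.7
```

```bash
python3 pl.py w13.png -247
```

```text
[620.24534236   8.33872623  83.11708557] 35.7414549960011 [ -22.81379533 -245.91226329] [-0.23960948 -0.56214004 -1.99609337]
slide [4.96 0.12 0.04] turn [0.001 0.001 0.003] rows>=1.2 jaw 4.87 j6 -5
```

View pics/w13.png

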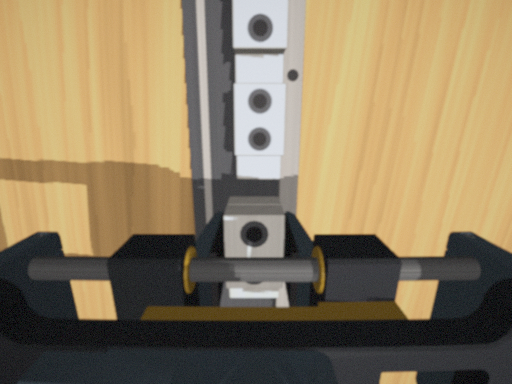

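>>> arm_command(slide=[[2,0,0],[4,0,0],[4.9,0,0],[5,0,0],[5,0,0],[5,0.2,0],[5,0.35,0],[5,0.5,0],[5,0.55,0],[5,0.55,0]], turn=[[0,0,0],[0,0,0],[0,0,0],[0,0,0],[0,0,0],[0,0,0],[0,0,0],[0,0,0],[0,0,0],[0,0,0]], grip=[255,255,255,255,255,255,255,255,255,255])

```text
time_s: 30.98
ee_pos: [624.5, 7.6, 34.5]
ee_rot: [-69.8, 89.8, -154.9]
force: [-4.7, -1.3, -0.5]
gripper_width: 35.7
```

>>> arm_command(slide=[[0,0,-0.2],[0,0,-0.3],[0,0,-0.4],[0,0,-0.4]], turn=[[0,0,0],[0,0,0],[0,0,0],[0,0,0]], grip=[255,255,255,255])

```text
time_s: 31.32
ee_pos: [624.1, 11.3, 34.0]
ee_rot: [-57.9, 89.8, -143.0]
force: [-4.9, -3.2, -2.0]
gripper_width: 36.0
```

>>> arm_command(slide=[[0.1,0,-0.1],[0.1,0,-0.2],[0.1,0,-0.2]], turn=[[0,0,0],[0,0,0],[0,0,0]], grip=[255,255,255])

```text
time_s: 31.57
ee_pos: [624.0, 13.3, 33.0]
ee_rot: [-58.9, 89.8, -144.0]
force: [-4.1, -2.6, -2.1]
gripper_width: 35.8
```

>>> arm_command(slide=[[0,0,-0.1],[0,0,-0.2],[0,0,-0.2]], turn=[[0,0,0],[0,0,0],[0,0,0]], grip=[255,255,255])

```text
time_s: 31.82
ee_pos: [623.8, 14.7, 32.9]
ee_rot: [-46.5, 89.8, -131.6]
force: [-3.9, -3.9, -3.1]
gripper_width: 36.0
```

>>> arm_command(slide=[[0,0,-0.1],[0,0,-0.2],[0,0,-0.2]], turn=[[0,0,0],[0,0,0],[0,0,0]], grip=[255,255,255])

```text
time_s: 32.07
ee_pos: [623.8, 14.8, 33.0]
ee_rot: [-24.9, 89.7, -109.9]
force: [-3.9, -10.5, -3.0]
gripper_width: 35.8
```

>>> arm_command(slide=[[0.1,0,0],[0.1,0,0.05],[0.1,0,0.1],[0.1,0,0.1],[0.1,0,0.1],[-2,0,0.1],[-6,0,0.1],[-10,0,0.1],[-14,0,0.1],[-17,0,0.1],[-17,0,0.1]], turn=[[0,0,0],[0,0,0],[0,0,0],[0,0,0],[0,0,0],[0,0,0],[0,0,0],[0,0,0],[0,0,0],[0,0,0],[0,0,0]], grip=[255,130,130,130,130,100,0,0,0,0,0])

```text
time_s: 32.98
ee_pos: [629.2, 17.4, 211.8]
ee_rot: [84.5, 89.0, -0.6]
force: [1.5, 0.7, 0.8]
gripper_width: 82.0
```

```bash
python3 - <<'E'
from h import *;import fx
i,W,c,M=look('wrist','w14.png')
for y in (-36,-108,-180,-252):
    b=blank(W,fx.w(-18,y),zr=(20,46),z0=8,rad=40);print(b,fx.f(b[0]), b[1]-270)
plan([422,-264,200],198+90,1)
E
```

```text
(array([610.9, 182.8]), np.float64(95.5), np.float64(67.2), np.float64(34.2), 2085, np.float64(-2.3), np.float64(48.8)) [-17.3144706  -71.28744004] -174.5
(array([614.1, 143.8]), np.float64(274.0), np.float64(75.3), np.float64(34.8), 2198, np.float64(8.8), np.float64(48.9)) [ -17.4369368  -110.41831023] 4.0
(array([619.7,  74.5]), np.float64(274.0), np.float64(76.9), np.float64(34.7), 1841, np.float64(8.6), np.float64(48.7)) [ -17.74039263 -179.94354245] 4.0
(array([625.8,   6.8]), np.float64(274.0), np.float64(75.1), np.float64(35.3), 1504, np.float64(8.6), np.float64(48.8)) [ -17.40982116 -247.91699846] 4.0
slide [  0.6  -22.89  26.28] turn [ 1.342 -0.006 -0.01 ] rows>=10.7 jaw 288 j6 -4
```

>>> arm_command(slide=[[0.6,-22.9,26.3],[0.6,-22.9,26.3],[0.6,-22.9,26.3],[0.6,-22.9,26.3],[0.6,-22.9,26.3],[0.6,-22.9,26.3],[0.6,-22.9,26.3],[0.6,-22.9,26.3],[0.6,-22.9,26.3],[0.6,-22.9,26.3],[0.6,-22.9,26.3],[0.6,-22.9,26.3],[0.6,-22.9,26.3]], turn=[[1.342,-0.006,-0.01],[1.342,-0.006,-0.01],[1.342,-0.006,-0.01],[1.342,-0.006,-0.01],[1.342,-0.006,-0.01],[1.342,-0.006,-0.01],[1.342,-0.006,-0.01],[1.342,-0.006,-0.01],[1.342,-0.006,-0.01],[1.342,-0.006,-0.01],[1.342,-0.006,-0.01],[1.342,-0.006,-0.01],[1.342,-0.006,-0.01]], grip=[0,0,0,0,0,0,0,0,0,0,0,0,0])

```text
time_s: 34.12
ee_pos: [418.8, -264.3, 196.6]
ee_rot: [-21.8, 89.3, 176.4]
force: [-1.0, -0.8, 0.3]
gripper_width: 91.3
```

```bash
python3 pk.py w15.png E
```

```text
[ 418.78275925 -264.29652765  196.62362578] 38.6563846897101
(array([ 450.5, -254.6]), np.float64(198.5), np.float64(71.3), np.float64(34.7), 1695, np.float64(11.6), np.float64(40.8))
slide [17.23  0.13 -4.58] turn [-0.006  0.011  0.004] rows>=4.3 jaw 288.5 j6 39
```

View pics/w15.png

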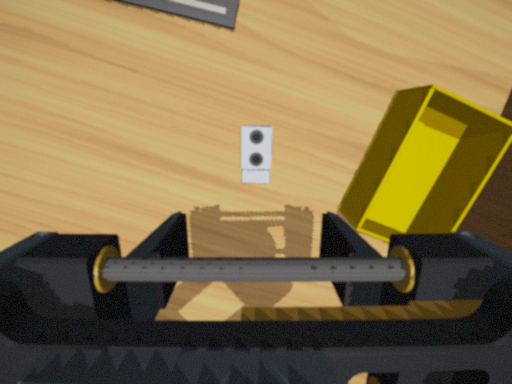

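>>> arm_command(slide=[[0,0.1,-4.6],[4,0.1,-4.6],[8,0.1,-4.6],[12,0.1,-4.6],[15,0.1,-4.6],[17,0.1,-4.6],[17.2,0.1,-4.6],[17.2,0.1,-4.6],[17.2,0.1,-4.6],[17.2,0.1,-4.6],[17.2,0.1,-4.6],[17.2,0.1,-4.6],[17.2,0.1,-4.6],[17.2,0.1,-4.6],[17.2,0.1,-4.6],[17.2,0.1,-4.6],[17.2,0.1,-4.6],[17.2,0.1,-4.6]], turn=[[-0.006,0.011,0.004],[-0.006,0.011,0.004],[-0.006,0.011,0.004],[-0.006,0.011,0.004],[-0.006,0.011,0.004],[-0.006,0.011,0.004],[-0.006,0.011,0.004],[-0.006,0.011,0.004],[-0.006,0.011,0.004],[-0.006,0.011,0.004],[-0.006,0.011,0.004],[-0.006,0.011,0.004],[-0.006,0.011,0.004],[-0.006,0.011,0.004],[-0.006,0.011,0.004],[-0.006,0.011,0.004],[-0.006,0.011,0.004],[-0.006,0.011,0.004]], grip=[60,60,60,60,60,60,60,60,255,255,255,255,255,255,255,255,255,255], newtons=30)

```text
time_s: 35.67
ee_pos: [461.8, -251.7, 25.9]
ee_rot: [133.5, 89.8, -28.2]
force: [-0.6, 0.3, 6.0]
gripper_width: 35.6
```

```bash
python3 - <<'E'
from h import *;import fx
st=env.state();print(st['ee_pos'],st['gripper_width'],fx.f(st['ee_pos']))
plan([*fx.w(-23,-318),90],4.87,1)
E
```

```text
[ 461.79535385 -251.73413261   25.92887268] 35.648425928112374 [-202.77070517 -491.59458127]
slide [ -6.39 -12.69 -21.54] turn [-1.336 -0.    -0.003] rows>=10.7 jaw 4.87 j6 42
```

>>> arm_command(slide=[[-3,0,0],[-6.4,0,0],[-6.4,-2,-3],[-6.4,-4,-6],[-6.4,-6,-9],[-6.4,-8,-12],[-6.4,-10,-15],[-6.4,-12,-18],[-6.4,-12.7,-21],[-6.4,-12.7,-21.5],[-6.4,-12.7,-21.5],[-6.4,-12.7,-21.5],[-6.4,-12.7,-21.5],[-6.4,-12.7,-21.5],[-6.4,-12.7,-21.5]], turn=[[0,0,0],[-0.1,0,0],[-0.22,0,0],[-0.34,0,0],[-0.46,0,0],[-0.58,0,0],[-0.7,0,0],[-0.82,0,0],[-0.94,0,0],[-1.06,0,0],[-1.18,0,0],[-1.3,0,0],[-1.336,0,0],[-1.336,0,0],[-1.336,0,0]], grip=[255,255,255,255,255,255,255,255,255,255,255,255,255,255,255])

```text
time_s: 36.92
ee_pos: [624.8, -63.1, 88.4]
ee_rot: [-61.1, 90.0, -146.3]
force: [-0.4, -1.1, -3.0]
gripper_width: 35.9
```

```bash
python3 pl.py w16.png -318
```

```text
[624.75230373 -63.11755798  88.35060557] 35.85010944958574 [ -24.38940203 -317.49320153] [-0.39074415 -1.05833553 -3.01084185]
slide [5.51 0.13 0.04] turn [-0.001  0.     0.   ] rows>=1.3 jaw 4.87 j6 -12
```

View pics/w16.png

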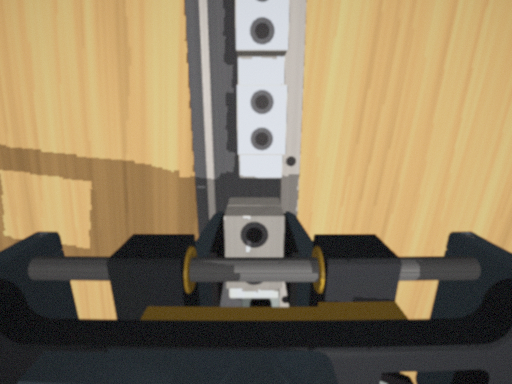

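>>> arm_command(slide=[[2,0,0],[4,0,0],[5,0,0],[5.4,0,0],[5.4,0,0],[5.4,0.2,0],[5.4,0.35,0],[5.4,0.5,0],[5.4,0.6,0],[5.4,0.65,0],[5.4,0.65,0]], turn=[[0,0,0],[0,0,0],[0,0,0],[0,0,0],[0,0,0],[0,0,0],[0,0,0],[0,0,0],[0,0,0],[0,0,0],[0,0,0]], grip=[255,255,255,255,255,255,255,255,255,255,255])

```text
time_s: 37.88
ee_pos: [630.5, -62.8, 35.1]
ee_rot: [-73.5, 89.9, -158.6]
force: [-4.6, -0.9, -1.0]
gripper_width: 35.9
```

>>> arm_command(slide=[[0,0,-0.2],[0,0,-0.3],[0,0,-0.4],[0,0,-0.5],[0,0,-0.5]], turn=[[0,0,0],[0,0,0],[0,0,0],[0,0,0],[0,0,0]], grip=[255,255,255,255,255])

```text
time_s: 38.3
ee_pos: [630.1, -58.2, 34.7]
ee_rot: [-54.3, 89.9, -139.4]
force: [-4.8, -3.2, -2.8]
gripper_width: 36.1
```

>>> arm_command(slide=[[0,0,-0.1],[0,0,-0.2],[0,0,-0.2]], turn=[[0,0,0],[0,0,0],[0,0,0]], grip=[255,255,255])

```text
time_s: 38.55
ee_pos: [630.0, -56.3, 34.7]
ee_rot: [-54.0, 89.9, -139.1]
force: [-5.0, -3.1, -3.0]
gripper_width: 35.7
```

>>> arm_command(slide=[[0,0,-0.1],[0,0,-0.15],[0,0,-0.15]], turn=[[0,0,0],[0,0,0],[0,0,0]], grip=[255,255,255])

```text
time_s: 38.8
ee_pos: [630.0, -55.9, 34.7]
ee_rot: [-29.1, 89.8, -114.1]
force: [-4.5, -5.7, -2.8]
gripper_width: 35.4
```

>>> arm_command(slide=[[0.1,0,0],[0.1,0,0.05],[0.1,0,0.05],[0.1,0,0.05],[0.1,0,0.05],[-2,0,0.1],[-6,0,0.1],[-10,0,0.1],[-14,0,0.1],[-17,0,0.1],[-17,0,0.1]], turn=[[0,0,0],[0,0,0],[0,0,0],[0,0,0],[0,0,0],[0,0,0],[0,0,0],[0,0,0],[0,0,0],[0,0,0],[0,0,0]], grip=[255,130,130,130,130,100,0,0,0,0,0])

```text
time_s: 39.72
ee_pos: [635.3, -55.2, 213.8]
ee_rot: [78.9, 89.0, -6.3]
force: [0.1, 0.9, 1.0]
gripper_width: 82.1
```

```bash
python3 - <<'E'
from h import *;import fx
i,W,c,M=look('wrist','w17.png')
plan([*fx.w(-18.5,-360),250],4.87,1)
k=W.reshape(-1,3);k=k[(k[:,2]>74)&(k[:,2]<84)&(abs(fx.f(k)[:,0]+18)<25)&(fx.f(k)[:,1]<-380)];print(len(k))
E
```

```text
slide [-3.99 -0.33  4.99] turn [ 0.     0.002 -0.011] rows>=1.5 jaw 4.87 j6 -11
16
```

View pics/w17.png

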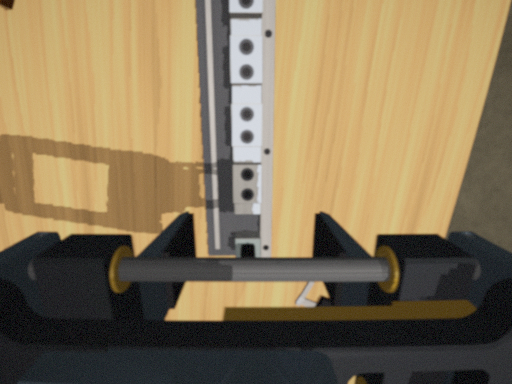

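```bash
python3 - <<'E'
from h import *;import fx
plan([637.5,-150.2,52],4.87,1)
E
```

```text
slide [15.82 -0.61  9.48] turn [ 0.     0.002 -0.011] rows>=4.4 jaw 4.87 j6 -11
```

>>> arm_command(slide=[[0,-0.6,3],[0,-0.6,6],[0,-0.6,9.5],[0,-0.6,9.5],[4,-0.6,9.5],[8,-0.6,9.5],[12,-0.6,9.5],[15,-0.6,9.5],[15.8,-0.6,9.5],[15.8,-0.6,9.5],[15.8,-0.6,9.5],[15.8,-0.6,9.5],[15.8,-0.6,9.5],[15.8,-0.6,9.5],[15.8,-0.6,9.5],[15.8,-0.6,9.5],[15.8,-0.6,9.5],[15.8,-0.6,9.5],[15.8,-0.6,9.5],[15.8,-0.6,9.5]], turn=[[0,0.002,-0.011],[0,0.002,-0.011],[0,0.002,-0.011],[0,0.002,-0.011],[0,0.002,-0.011],[0,0.002,-0.011],[0,0.002,-0.011],[0,0.002,-0.011],[0,0.002,-0.011],[0,0.002,-0.011],[0,0.002,-0.011],[0,0.002,-0.011],[0,0.002,-0.011],[0,0.002,-0.011],[0,0.002,-0.011],[0,0.002,-0.011],[0,0.002,-0.011],[0,0.002,-0.011],[0,0.002,-0.011],[0,0.002,-0.011]], grip=[60,60,60,60,60,60,60,60,60,60,255,255,255,255,255,255,255,255,255,255], newtons=25)

```text
time_s: 41.43
ee_pos: [637.9, -150.1, 47.9]
ee_rot: [116.5, 90.0, 31.3]
force: [9.8, 0.6, -4.8]
gripper_width: 20.0
```

>>> arm_command(slide=[[0,0,0],[0,0,0]], turn=[[0,0,0],[0,0,0]], grip=[255,255])

```text
time_s: 41.6
ee_pos: [637.9, -150.1, 47.9]
ee_rot: [128.5, 90.0, 43.3]
force: [9.8, 2.4, -4.9]
gripper_width: 20.1
```

>>> arm_command(slide=[[0,0.2,-0.5],[0,0.2,-1.2],[0,0.2,-1.9],[0,0.2,-2.4],[0,0.2,-2.6],[0,0.2,-2.6]], turn=[[0,0,0],[0,0,0],[0,0,0],[0,0,0],[0,0,0],[0,0,0]], grip=[255,255,255,255,255,255])

```text
time_s: 42.1
ee_pos: [635.7, -123.7, 47.9]
ee_rot: [-95.9, 89.8, 178.9]
force: [4.8, -0.5, -1.7]
gripper_width: 19.9
```

>>> arm_command(slide=[[0,0,-0.1],[0,0,-0.2],[0,0,-0.2]], turn=[[0,0,0],[0,0,0],[0,0,0]], grip=[255,255,255])

```text
time_s: 42.35
ee_pos: [635.5, -122.3, 47.9]
ee_rot: [-86.8, 89.8, -171.9]
force: [5.4, -1.7, -2.3]
gripper_width: 19.9
```

>>> arm_command(slide=[[0,0,-0.1],[0,0,-0.2],[0,0,-0.3],[0,0,-0.3]], turn=[[0,0,0],[0,0,0],[0,0,0],[0,0,0]], grip=[255,255,255,255])

```text
time_s: 42.68
ee_pos: [635.3, -119.4, 47.9]
ee_rot: [-84.8, 89.8, -170.0]
force: [5.2, -2.6, -2.2]
gripper_width: 20.0
```

>>> arm_command(slide=[[0,0,-0.1],[0,0,-0.2],[0,0,-0.2]], turn=[[0,0,0],[0,0,0],[0,0,0]], grip=[255,255,255])

```text
time_s: 42.93
ee_pos: [635.2, -117.4, 47.9]
ee_rot: [-84.8, 89.8, -169.9]
force: [4.7, -1.4, -2.5]
gripper_width: 20.1
```

>>> arm_command(slide=[[0,0,-0.1],[0,0,-0.2],[0,0,-0.2]], turn=[[0,0,0],[0,0,0],[0,0,0]], grip=[255,255,255])

```text
time_s: 43.18
ee_pos: [635.1, -116.8, 47.9]
ee_rot: [-51.2, 89.8, -136.3]
force: [5.7, -6.4, -3.9]
gripper_width: 19.7
```

>>> arm_command(slide=[[0,0,-0.1],[0,0,-0.2],[0,0,-0.2]], turn=[[0,0,0],[0,0,0],[0,0,0]], grip=[255,255,255])

```text
time_s: 43.43
ee_pos: [635.1, -116.8, 47.9]
ee_rot: [-28.1, 89.6, -113.2]
force: [6.5, -11.1, -4.5]
gripper_width: 19.7
```

>>> arm_command(slide=[[0,0,-0.1],[0,0,-0.2],[0,0,-0.2],[0,0,-0.1],[0,0,0],[0,0,0.2],[0,0,0.3],[0,0,0.3],[0,0,0.3],[0,0,0.3],[0,0,0.3]], turn=[[0,0,0],[0,0,0],[0,0,0],[0,0,0],[0,0,0],[0,0,0],[0,0,0],[0,0,0],[0,0,0],[0,0,0],[0,0,0]], grip=[255,255,255,255,255,255,255,140,140,140,140])

```text
time_s: 44.35
ee_pos: [631.6, -115.9, 47.1]
ee_rot: [-99.0, 89.3, 175.9]
force: [0.3, -0.2, -0.1]
gripper_width: 40.4
```

>>> arm_command(slide=[[-3,0,0],[-7,0,0],[-11,0,0],[-15,0,0],[-19,0,0],[-22,0,0],[-22,0,-6],[-22,0,-10],[-22,0,-10]], turn=[[0,0,0],[0,0,0],[0,0,0],[0,0,0],[0,0,0],[0,0,0],[0,0,0],[0,0,0],[0,0,0]], grip=[140,60,0,0,0,0,0,0,0])

```text
time_s: 45.1
ee_pos: [625.1, -12.8, 268.3]
ee_rot: [-113.0, 89.4, 161.9]
force: [0.1, 0.3, -0.9]
gripper_width: 90.2
```

```bash
python3 - <<'E'
from h import *
i,W,c,M=look('wrist','w18.png');np.save('w18.npy',W);np.save('w18s.npy',M)
i,W,c,M=look('top','t18.png')
save(cv2.resize(i[115:225,160:360],None,fx=4,fy=4,interpolation=cv2.INTER_CUBIC),'t18c.png')
E
```

```text
(no output)
```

View pics/w18.png

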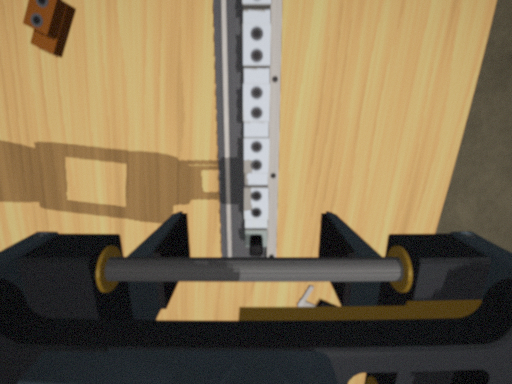

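View pics/t18c.png

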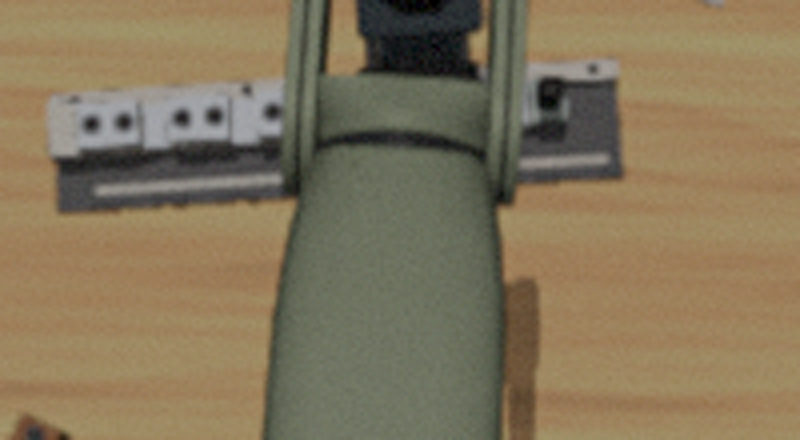

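```bash
python3 - <<'E'
import cv2
i=cv2.imread('pics/w18.png'); cv2.imwrite('pics/w18c.png',cv2.resize(i[0:262,205:305],None,fx=5,fy=5,interpolation=cv2.INTER_CUBIC)[:, :][610:1310])
cv2.imwrite('pics/w18d.png',cv2.resize(i[0:262,205:305],None,fx=5,fy=5,interpolation=cv2.INTER_CUBIC)[0:600])
i=cv2.imread('pics/w18c.png');cv2.imwrite('pics/w18c.png',i[:600])
E
```

```text
(no output)
```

View pics/w18c.png

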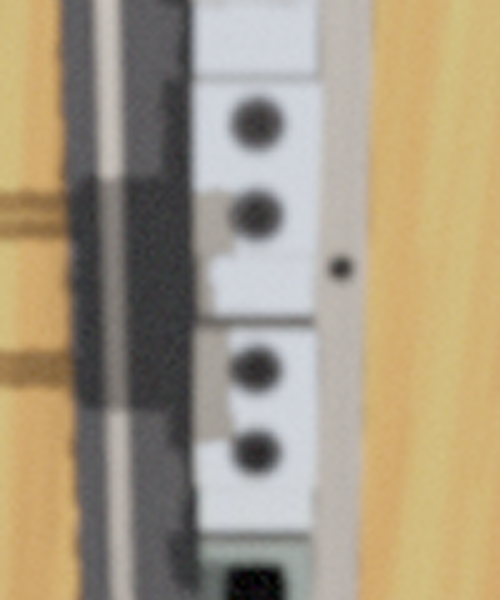

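View pics/w18d.png

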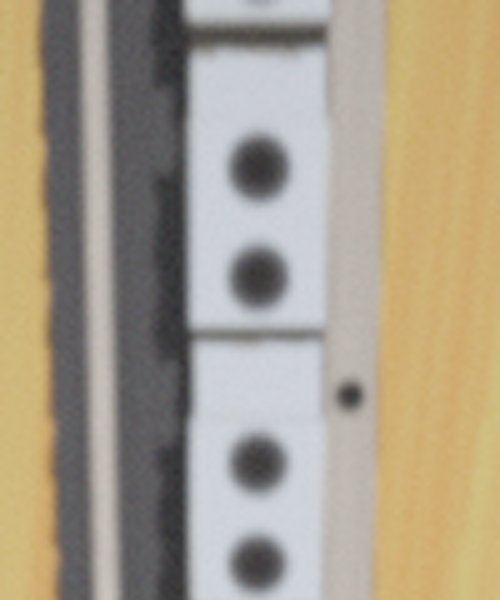

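```bash
cat > chk.py <<'E'
import sys
from h import *;import fx
img,W,c,M=look('wrist',sys.argv[1]);np.save('chkW.npy',W)
g=cv2.cvtColor(img,cv2.COLOR_RGB2GRAY);
# rectify strip of plane z=48 at 0.25 mm/px in fixture coords: a -60..10, b -380..10
a=np.arange(-60,20,.25);b=np.arange(20,-400,-.25);A,B=np.meshgrid(a,b)
P=np.stack([*(fx.C[:,None,None]+fx.ux[:,None,None]*A+fx.uy[:,None,None]*B),np.full(A.shape,48.)],-1).reshape(-1,3)
uv=proj(P,c,M).astype(np.float32).reshape(*A.shape,2)
S=cv2.remap(img,uv[...,0],uv[...,1],cv2.INTER_LINEAR)
save(cv2.resize(cv2.rotate(S,cv2.ROTATE_90_CLOCKWISE),(800,160)),'strip_'+sys.argv[1])
gs=cv2.cvtColor(S,cv2.COLOR_RGB2GRAY)
n,l,st,ce=cv2.connectedComponentsWithStats((gs<110).astype(np.uint8))
h=[]
for s,(cx,cy) in zip(st[1:],ce[1:]):
    w_,h_,ar=s[2]*.25,s[3]*.25,s[4]/16
    if 5<w_<13 and 5<h_<13 and ar>20: h.append((-60+cx*.25,20-cy*.25))
for x in sorted(h,key=lambda x:-x[1]): print(np.round(x,1))
E
python3 chk.py w19.png
```

```text
[ -17.4 -109.8]
[   7.  -138.6]
[ -17.3 -155.9]
[ -17.4 -182. ]
[ -17.2 -228.1]
[   7.1 -269.4]
[ -17.2 -326.3]
```

View pics/strip_w19.png

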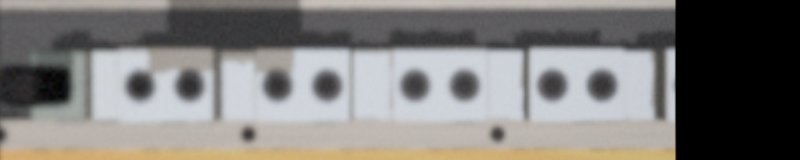

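Pitch between neighbouring blanks measures 72.2 mm, so there are no gaps, and their lateral offsets agree. Now a view of the stop end.

>>> arm_command(slide=[[0,-3,-3],[0,-5,-7],[0,-5,-11],[0,-5,-15],[0,-5,-18],[0,-5,-18]], turn=[[0,0,0],[0,0,0],[0,0,0],[0,0,0],[0,0,0],[0,0,0]], grip=[0,0,0,0,0,0])

```text
time_s: 45.75
ee_pos: [560.5, 162.1, 267.9]
ee_rot: [-108.5, 89.4, 166.6]
force: [-0.1, 0.8, -0.2]
gripper_width: 91.2
```

```bash
python3 chk.py w20.png; python3 - <<'E'
from h import *;import fx
W=np.load('chkW.npy').reshape(-1,3);W=W[np.isfinite(W).all(1)];f=fx.f(W)
for k in range(5):
    m=(abs(f[:,0]+18)<16)&(abs(f[:,1]+72*k+20)<15)
    s=(abs(f[:,0]+18)<14)&(abs(f[:,1]+72*k+61)<7)
    print(k,m.sum(),np.median(W[m,2]) if m.any() else None, np.median(W[s,2]) if s.any() else None)
E
```

```text
[-17.3 -12.2]
[-17.3 -38.3]
[-17.2 -84.4]
[ -17.3 -110.5]
[ -17.1 -156.5]
[ -17.2 -182.5]
[ -16.9 -300.9]
0 530 48.87480108548763 374.7218273527308
1 2881 323.30757791879444 28.739986498335327
2 376 48.7380597266833 28.850083836861643
3 0 None 29.005415009993328
4 191 48.4511658311871 None
```

View pics/strip_w20.png

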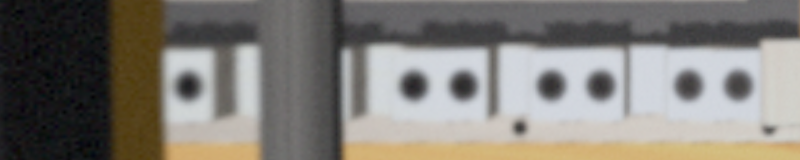

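View pics/w20.png

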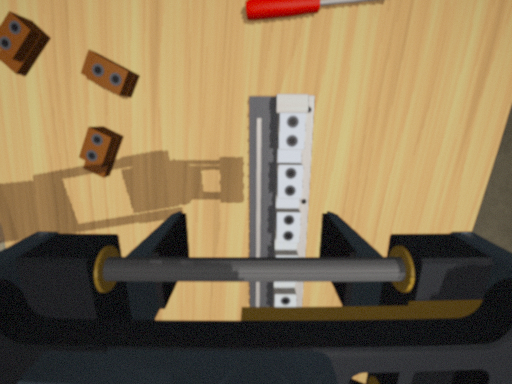

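```bash
python3 - <<'E'
from h import *
i,W,c,M=look('scene','s21.png')
save(cv2.resize(i[190:290,160:330],None,fx=4.5,fy=4.5,interpolation=cv2.INTER_CUBIC),'s21c.png')
for l in('can','driver','bin'): print(l,[np.round(d['point']) for d in env.search_frame('scene',l)][:1])
E
```

```text
can [array([472., 454.,  91.])]
driver [array([599., 400.,  20.])]
bin [array([ 492., -444.,   43.])]
```

View pics/s21c.png

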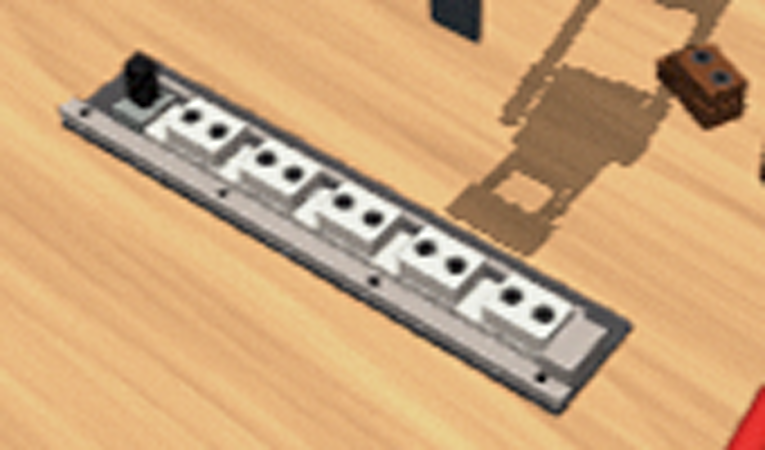

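The row is closed: five blanks from the stop at (575,340) to the slide at (140,100), all with their steps towards the slide and no visible gaps. Handing in.

```bash
python3 -c "
from workcell import env
print(env.job_done(), env.state()['time_s'])"
```

```text
the job is handed in; nothing more can be done
the job is handed in; nothing more can be done
```

The job is handed in, and my last checks found nothing wrong. I drew the slide back to a gap of about 391 mm and laid all five aluminium blanks against the fence, steps away from the stop. Each was pushed until it touched the stop or its neighbour. I then brought the slide up against the last blank with about 11 N or a little more, let go and moved the arm clear. The last time reading, just before hand-in, was about 46 s.

- **Gaps between blanks:** hole positions in the wrist pictures give a pitch of 71.9–72.2 mm from blank to blank, against 72 mm nominal.
- **First blank:** it measures flush with the stop.
- **Fence and height:** lateral offsets are about −17.2 mm, where −18 mm is nominal. They agree to within about 0.5 mm, so I take the difference as calibration error. Tops measure about 48.7 mm above the bench, where 48 mm is expected for blanks flat on the plate.
- **Slide:** I did not measure its final gap. The contact force and the pictures both show it closed on the last blank.
- **Other things on the bench:** none of my moves came near them. The can and screwdriver were found close to where they were at the start. The differences of up to about 40 mm come from the second reading being taken with a different camera, which sees a different side of them. The bin was found only at the end, so I have no starting position to compare it with.

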